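Clip the floating spindle of the board-viewing stand

TASK

Take the orange-tabbed spring clip out of the blue slotted rack and press it sideways onto the inclined spindle of the board-viewing stand, into the spindle's groove, until it snaps fully home; then let go and leave it there. The groove has to be felt for, since the spindle floats endwise; do not force the clip, and leave the board modules, bottle, jar and can where they are.

Things in the scene. Friction and masses are not known exactly. Their poses are not given: they have to be found in the camera images.
- clip_tab (a point): Spring clip, 94 mm tall, 52 mm wide, 60 to 95 g, standing mouth down, tab up in one of the rack's slots. This point: middle of its orange grip tab, 26 mm wide (y), 12 mm thick (x), reaching 27 mm up and down from here. z points from mouth to tab, y across the width, x through the thickness; half a turn about z gives the same clip. The steel yoke below the tab is 52 x 8 x 12 mm.
- clip_seat (a point): Same clip, same axes: centre of its round mouth, 53 mm below clip_tab; on the spindle's axis once seated. Yoke underside 14 mm above it, jaw ends 14 mm below. Two sprung steel jaws, 8 mm thick, with round lips (3 mm radius, 14 mm either side in y, 10 mm below) leave a mouth 21.5 mm wide that springs open. It takes about 10 to 25 N to press over the groove; it cannot go over the full spindle.
- bearing_mouth (a point): Point on the axis of the stand's inclined spindle, at the inner (upper) face of the lower grey bearing block. x points along the spindle, up and away, 35 degrees above level; y is level, across; z leans 35 degrees from vertical. The clip goes on along -z, tab to +z, its thickness along x. Spindle 40 mm in diameter, bare for 125 mm from here; blocks stand 26 mm out from the axis in z, 27 in y.
- stand: Board-viewing stand, fixed: ivory base 220 x 130 x 14 mm (origin: centre of its underside), two grey bearing blocks, aluminium spindle with a green board (100 x 70 mm) on its upper end. The spindle's brass-coloured groove is 16 mm wide, 28 mm in diameter. The spindle floats endwise: the groove's middle is 50 to 74 mm along x from bearing_mouth, not tracked, to be felt or seen.
- upper_bearing (a point): On the spindle's axis at the lower face of the upper bearing block, 125 mm along x from bearing_mouth, same axes. Feeling for the groove: clip_seat stops 28 mm above the axis (z) on the full spindle, about 20 mm over the groove, and is at 0 when snapped home. The spindle holds its place against 60 N endwise. More than 100 N (all contacts added) between clip and stand is forcing it.
- rack: Blue slotted rack, fixed, 150 x 66 mm, 35 mm high; origin at the centre of its underside. Three slots across it, 45 mm apart along its x (at -45, 0, +45 mm), each 11 mm wide (x) and 58 mm long (y), floor 5 mm up. The clip and two board modules stand one in each, in any order, with the rack's yaw.
- card_a_center (a point): Green board module, 8 x 44 x 75 mm, standing in a rack slot; its centre. Leave alone.
- card_b_center (a point): Dark green board module, 8 x 44 x 75 mm, standing in a rack slot; its centre. Leave alone.
- bottle: Clear bottle with a blue cap, 56 mm diameter, 130 mm tall; origin at its underside. Leave alone.
- jar: Amber glass jar, 50 mm diameter, 55 mm tall; origin at its underside. Leave alone.
- can: Steel can, 66 mm diameter, 100 mm tall; origin at its underside. Leave alone.
There are look-alikes about, which are no part of the job. What is shaped like the part that bears clip_tab but turquoise or yellow is not meant.

How it is judged (in metres and radians):
On the way:
1. the clip is lifted clear of the rack (height (world z) of clip_seat above 0.07 m), for 0.1 s.
At the end, for the whole second after the job is handed in: The clip is snapped into the groove: the centre of its mouth (clip_seat) lies within 3 mm of the spindle's axis in the bearing_mouth y and z directions, 40 to 85 mm along x from bearing_mouth, its thickness along the spindle within 8 degrees; it is let go and at rest (x of clip_seat in the frame of bearing_mouth between 0.04 and 0.085 m and y of clip_seat in the frame of bearing_mouth between -0.003 and 0.003 m and z of clip_seat in the frame of bearing_mouth between -0.003 and 0.003 m and angle between the x axis of clip_seat and the x axis of bearing_mouth, either way round below 0.14 rad); the robot touches nothing.
It fails at once if the clip is forced: more than 100 N (all contacts added) between clip and stand (contact force between clip and stand above 100 N).
It fails at once if a board module, the bottle, the jar or the can is moved more than 25 mm (distance of any of card_a_center, card_b_center, bottle, jar, can from where it was at the start of the episode above 0.025 m).
It also fails if it takes over 40 s, if anything falls off the work surface, if the arm or the gripper's body presses on something with over 40 N, if the wrist force passes 120 N, or if a joint passes its speed limit or range.

ROBOT

A 6-joint arm with a two-finger parallel gripper is mounted at the origin on the work surface. World frame = base frame: x ahead of the robot, y to its left, z up, the work surface at z = 0. Lengths are in mm, angles in rad, forces in N, time in s.
With the tool pointing down it reaches from about 350 to 775 mm from the base axis. Payload 7.3 kg.
Tool frame: the origin (TCP) lies at the very end of the fingers, on their centre line; the grasp point (between the pads) lies grip_point_offset behind it (grip_point_offset is the distance from the TCP to the grasp point, in mm); x points along the fingers, z is the direction in which the jaws open and shut, and the axes are right-handed (so a half turn about x gives the same grasp; the last joint's range is limited). The gripper opens to 92 mm and grips with 3 to 60 N. Pads are 19 mm wide; open, the fingers measure 130 mm over their backs; the gripper's body (75 mm by 190 mm) begins 47 mm behind the grasp point.
Start: joints at [1.061, 0.342, 1.524, -0, 1.275, -0.146], TCP at [186.796, 490.665, 226.741] pointing down, gripper open.
Joint ranges: [-2.53, 2.53], [-0.77, 2.02], [0.04, 2.7], [-1, 4.14], [0.28, 2.66], [-3.11, 3.11]. Speed limits (rad/s): [2.57, 2.57, 3.14, 3.14, 3.14, 3.14].

INTERFACE

Orientations are given as [roll, pitch, yaw] about the fixed x, y, z axes, in that order (R = Rz(yaw) Ry(pitch) Rx(roll)).
In Python, from plant import * gives the robot as it stands.
- The arm moves only by the tool send_rows, never from a script. Its argument "series" is text: rows parted by semicolons, each of 5 numbers parted by spaces: the gripper's target within -1 to 1 (fully open at 1, half-way at 0, shut at -1), then the shift along the tool's x, y, z in units of 30 mm (1.0 is 30 mm), then the turn about the tool's x in units of 5 degrees (1.0 is 5 degrees). A call has 1 to 8 rows; each row is the pose to reach, as a shift and turn from the pose commanded when the call began, along the tool's axes at that moment; what a row does not reach only later rows make up. A row lasts 1/8 s, in which the tool goes at most 62.5 mm and 10.7 degrees, less where a joint would pass 70% of its speed; a pose out of reach is approached as far as the arm can. A call with a gripper value outside its range is refused whole. The fingers move at their own pace and stop on an object; the grip force is fixed at half the most. Time passes only in rows, so rows that repeat a pose let the fingers close. It gives the time, the measured TCP pose, the force and the opening at its end, in the units of the state.
- get_obs(): the state, without advancing time (a new reading comes with each control period).
- capture(name): name is "scene" or "side" or "wrist"; returns a dict with "pixels" (420x560x3 uint8, red, green, blue), "mtx" (3x3 intrinsics, pixels), "R" (3x3) and "t" (3): a world point X has camera coordinates R X + t. Camera axes: x right, y down, z forward; pixel columns grow to the right and rows downward; lengths in mm; the calibration is good to about 2 mm. A picture is of the moment at which its call begins. There is no depth.
- close_job(): hands the job in, once; it reports no verdict.
Trained networks look in a picture, given as the dict that the camera call returned (one of the last four; its "shot" number tells which), for a name from the list of things; names that differ only in an ending like _2 or _b are one class to them, and where a whole thing is asked for, a point or a joint stands for the part that bears it (a point fixed in the world has none). Each returns a list of dicts, best first, with "score" (0 to 1); they miss things now and then, are a little off and sometimes report something else, mostly with a low value. They report only what shows in the picture. A call takes as long as a camera call. They do not tell look-alikes from the thing itself.
- cut_out(picture, thing): "pixels" (420x560 bool, what is visible of it).
- place_of(picture, thing): "point" ([x, y, z] in mm, in world coordinates, good to about 4 mm: a listed point, or the origin of a listed thing).
The state is a dict: "time": time; "joint_positions": joint angles; "dq": joint speeds; "tau": joint torques, N m; "tool_pos": TCP position; "tcp_rot": TCP orientation; "contact_force": force on the tool from outside, world axes, zero at the start; "moment": the same for the moment, N m; "grip_width": finger opening in mm.
Only numpy, scipy, OpenCV 4.12 (cv2) and the standard library are available. Lean on these libraries where they do the work, as an engineer would, in place of code of your own. Each camera call takes 0.05 s, during which the arm holds its last target.

## Working session

There is one attempt and no reset: what is moved stays moved. The work goes in short steps, Python scripts to look and compute and a tool call to move; the robot and the scene stay as the last step left them, time stands still between calls to the robot, and variables do not carry over. Pictures are saved under pics/ and viewed, and the job is handed in when it is done.

Besides the shell and the picture viewer there is one more tool, called after ">>>" as name(argument=value, ...) on one line, values as JSON. send_rows: Moves the arm, as the interface text tells. Its arguments: {"type":"object","properties":{"series":{"type":"string"}},"required":["series"]}

```bash
ls; mkdir -p pics
cat > h.py <<'E'
from plant import *
import numpy as np, cv2
from scipy.spatial.transform import Rotation as Rn
def save(p,n): cv2.imwrite('pics/'+n+'.png',p['pixels'][:,:,::-1])
E
python3 - <<'E'
from h import *
o=get_obs(); print(o)
try: print(grip_point_offset)
except Exception as e: print(e)
for c in ['scene','side']:
    p=capture(c); save(p,c+'0'); print(c,p['mtx'].tolist(),p['R'].tolist(),p['t'].tolist())
    for t in ['clip_tab','clip_seat','bearing_mouth','upper_bearing','rack','stand','card_a_center','bottle','jar','can']:
        print(c,t,[(np.round(d['point'],0).tolist(),round(d['score'],2)) for d in place_of(p,t)])
E
```

```text
pics
{'time': 0.0, 'joint_positions': array([ 1.06098674e+00,  3.42712266e-01,  1.52502543e+00, -1.16299620e-05,
        1.27539633e+00, -1.46001179e-01]), 'dq': array([ 4.06696079e-05, -1.34921218e-04, -3.05313227e-03,  6.32932677e-04,
       -2.14562191e-04, -7.74674760e-04]), 'tau': array([-1.52527336e-04, -4.31233513e+01, -2.44216204e+01,  7.18579930e-02,
        5.58807270e-02, -1.19145575e-04]), 'tool_pos': array([186.59410387, 490.28147366, 226.04745671]), 'tcp_rot': array([ 3.00280634,  1.56925491, -2.07338765]), 'contact_force': array([ 0.29554088, -0.44523758,  0.01502679]), 'moment': array([-0.01260556,  0.01379458,  0.05334259]), 'grip_width': 91.86229204070412}
18.8
scene [[507.51880814294884, 0.0, 270.52988728150655], [0.0, 507.51880814294884, 205.95316714835684], [0.0, 0.0, 1.0]] [[-0.6683010958125173, 0.7438829613541825, -0.003432949565589499], [0.4350981201937862, 0.3871387117885491, -0.8129042032358647], [-0.6033765583279005, -0.5447584397158379, -0.5823873034491256]] [388.4275920857222, -161.07736571404797, 1576.7842615045379]
scene clip_tab [([412.0, -247.0, 71.0]
[... 1094 characters left out ...]
328.0, 67.0], 0.95), ([488.0, -329.0, 62.0], 0.84), ([411.0, -250.0, 67.0], 0.63), ([561.0, -227.0, 71.0], 0.49)]
side clip_seat [([490.0, -325.0, 14.0], 0.95), ([563.0, -128.0, 15.0], 0.93), ([576.0, -328.0, 18.0], 0.72), ([415.0, -246.0, 17.0], 0.7), ([554.0, -231.0, 18.0], 0.6)]
side bearing_mouth [([534.0, 117.0, 84.0], 0.58), ([598.0, -232.0, 42.0], 0.18)]
side upper_bearing [([627.0, 162.0, 158.0], 0.85), ([552.0, -228.0, 21.0], 0.41)]
side rack [([553.0, -225.0, 1.0], 0.66)]
side stand [([584.0, 144.0, 3.0], 0.61)]
side card_a_center [([511.0, -223.0, 46.0], 0.69)]
side bottle [([722.0, -87.0, -1.0], 0.68)]
side jar [([424.0, 303.0, -0.0], 0.53)]
side can [([628.0, 366.0, 2.0], 0.79)]
```

View pics/scene0.png

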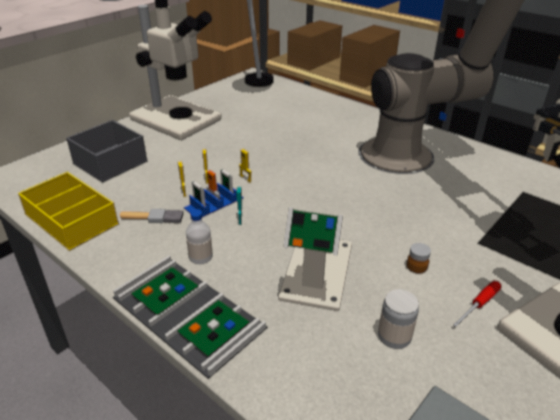

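View pics/side0.png

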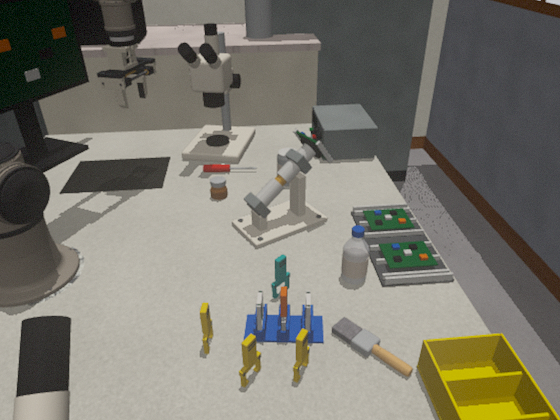

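The orange clip stands in the rack's middle slot (scene px 212,180; side px 284,305), with a board module on either side. Yellow and turquoise look-alikes stand around the rack. The stand is at side px (283,190), with its brass groove visible.

The moves can't tilt the tool, so I'll grip the clip across its width and let it pivot between the pads. Next I need the rack yaw and a position above the clip.

```bash
cat >> h.py <<'E'
def Rt():
    o=get_obs(); return Rn.from_euler('xyz',o['tcp_rot']).as_matrix(), o['tool_pos']
def delta(target,jaw=None):
    R,p=Rt(); d=R.T@(np.array(target)-p)/30
    a=None
    if jaw is not None: # jaw = world yaw (rad) wanted for tool z
        v=R.T@np.array([np.cos(jaw),np.sin(jaw),0]); a=np.degrees(np.arctan2(-v[1],v[2]))
        a=[(a+180)%360-180,(a)%360-180]
    return np.round(d,3).tolist(), None if a is None else np.round(np.array(a)/5,2)
def tri(c1,u1,c2,u2):
    Ps=[c['mtx']@np.hstack([c['R'],np.array(c['t']).reshape(3,1)]) for c in(c1,c2)]
    X=cv2.triangulatePoints(Ps[0],Ps[1],np.array(u1,float).reshape(2,1),np.array(u2,float).reshape(2,1)).ravel()
    return X[:3]/X[3]
def proj(c,X):
    q=np.array(c['mtx'])@(np.array(c['R'])@np.array(X,float)+np.array(c['t'])); return q[:2]/q[2]
E
python3 - <<'E'
from h import *
R,p=Rt(); print(np.round(R,3))
print(get_obs()['joint_positions'])
s=capture('side')
for n,t in [('r','rack'),('c','card_a_center'),('t','clip_tab')]:
    for d in cut_out(s,t):
        m=d['pixels'];ys,xs=np.where(m); print(t,d['score'],m.sum(),xs.min(),xs.max(),ys.min(),ys.max())
print(delta([558,-228,260],np.radians(90)))
cv2.imwrite('pics/z0.png',cv2.resize(s['pixels'][240:400,180:380,::-1],None,fx=4,fy=4,interpolation=2)[:600])
cv2.imwrite('pics/z1.png',cv2.resize(s['pixels'][100:250,210:360,::-1],None,fx=4,fy=4,interpolation=2)[:600])
p=capture('wrist'); save(p,'w0')
E
```

```text
[[ 0.    -0.935  0.356]
 [ 0.     0.356  0.935]
 [-1.     0.     0.   ]]
[ 1.06097832e+00  3.42004319e-01  1.52412205e+00  9.08218549e-06
  1.27541312e+00 -1.45997491e-01]
rack 0.64 1794 245 323 305 343
rack 0.52 1289 341 369 226 284
clip_tab 0.97 438 200 213 303 353
clip_tab 0.94 481 272 290 255 298
clip_tab 0.67 647 240 262 335 386
clip_tab 0.66 507 294 309 329 381
clip_tab 0.65 370 210 228 177 200
clip_tab 0.52 272 280 287 287 330
([-1.109, -20.087, -17.984], array([-4.17, 31.83]))
```

View pics/z0.png

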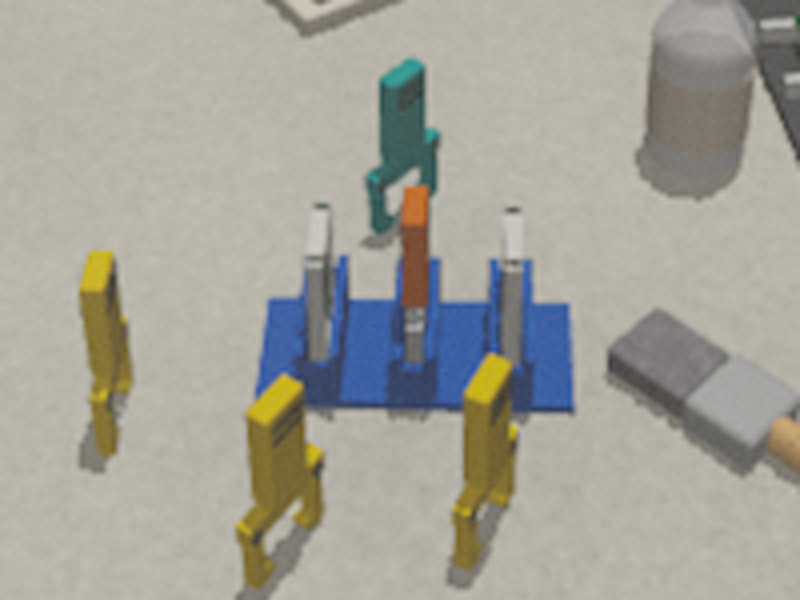

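View pics/z1.png

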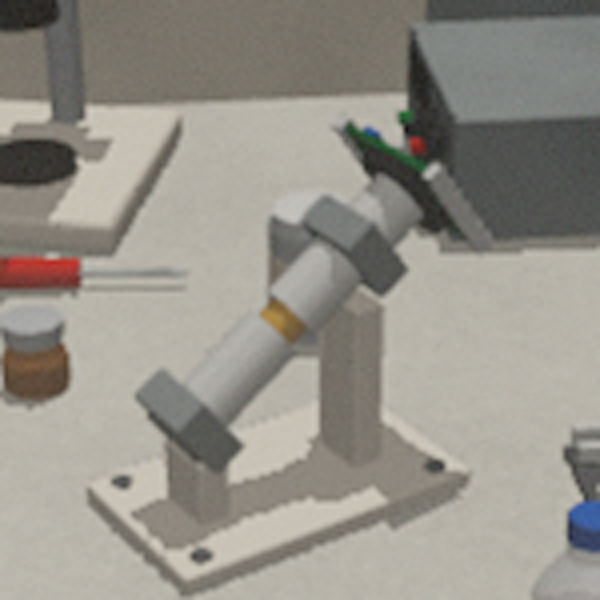

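View pics/w0.png

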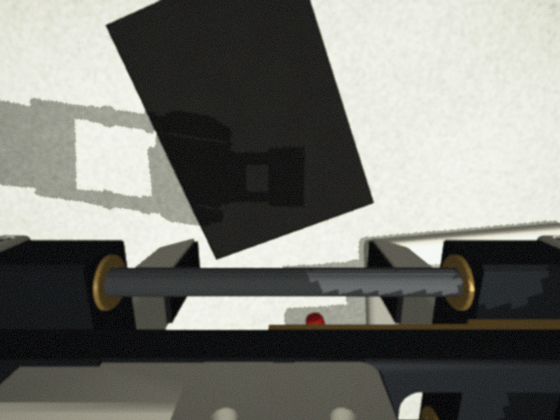

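>>> send_rows(series="1 -1 -20 -18 -4.2;1 -1 -20 -18 -4.2;1 -1 -20 -18 -4.2;1 -1 -20 -18 -4.2;1 -1 -20 -18 -4.2;1 -1 -20 -18 -4.2;1 -1 -20 -18 -4.2;1 -1 -20 -18 -4.2")

```text
time: 2.35
tool_pos: [410.9, 54.2, 245.4]
tcp_rot: [-1.39, 1.569, 0.183]
contact_force: [0.5, 0.9, -0.2]
grip_width: 91.6
```

Run:
```python
from h import *
R,p=Rt(); print(np.round(R,3),p,get_obs()['joint_positions'],get_obs()['time'])
print(delta([558,-228,260],np.radians(90)))
p=capture('wrist'); save(p,'w1'); print('camera centre', -np.array(p['R']).T@np.array(p['t']))
```

```text
[[ 0.001 -1.    -0.002]
 [ 0.    -0.002  1.   ]
 [-1.    -0.001  0.   ]] [410.93545276  54.17865674 245.38925204] [-5.45342388e-02  1.19880364e-01  1.76643152e+00  3.21117815e-04
  1.25402054e+00 -1.62792116e+00] 2.35
([-0.483, -4.879, -9.418], array([ 3.000e-02, -3.597e+01]))
camera centre [342.14997087  53.24548885 402.83719295]
```

Run:
```python
from h import *
p=capture('wrist')
R=np.array(p['R']);print(np.round(R,3));K=np.array(p['mtx'])
c=-R.T@np.array(p['t'])
for u in [(280,120),(280,20),(280,250)]:
    d=R.T@np.linalg.inv(K)@np.array([u[0],u[1],1.]); X=c+d*(70-c[2])/d[2]; print(u,X,X-get_obs()['tool_pos'])
```

```text
[[ 0.002  1.    -0.005]
 [ 0.966 -0.     0.259]
 [ 0.259 -0.006 -0.966]]
(280, 120) [338.74512076  42.90546852  70.        ] [ -73.91608022   -8.29700416 -175.21387412]
(280, 20) [247.18442251  43.32213686  70.        ] [-165.47677846   -7.88033582 -175.21387412]
(280, 250) [482.21804983  42.25256146  70.        ] [  69.55684886   -8.94991122 -175.21387412]
```

>>> send_rows(series="1 -0.5 -7.2 -9.4 0;1 -0.5 -7.2 -9.4 0;1 -0.5 -7.2 -9.4 0;1 -0.5 -7.2 -9.4 0;1 -0.5 -7.2 -9.4 0;1 -0.5 -7.2 -9.4 0;1 -0.5 -7.2 -9.4 0")

```text
time: 3.32
tool_pos: [627.8, -226.6, 258.0]
tcp_rot: [1.093, 1.569, 2.665]
contact_force: [-0.4, 0.4, -0.8]
grip_width: 91.4
```

Run:
```python
from h import *
import pickle
print(get_obs()['tool_pos'],get_obs()['tcp_rot'])
p=capture('wrist'); save(p,'w2'); pickle.dump(p,open('w2.pkl','wb'))
```

```text
[ 627.81651817 -226.60401582  257.98065605] [1.09339768 1.56901522 2.66492282]
```

View pics/w2.png

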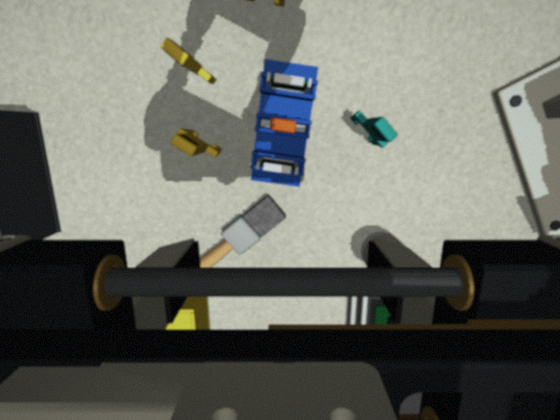

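The wrist view shows the orange tab at (284,126) in the middle slot, with white modules at (290,80) and (277,168). Next is a second view for the baseline.

>>> send_rows(series="1 0 0.5 2.5 0;1 0 0.5 2.5 0;1 0 0.5 2.5 0")

```text
time: 3.75
tool_pos: [611.5, -148.2, 261.0]
tcp_rot: [-1.941, 1.57, -0.364]
contact_force: [0.8, -0.4, -0.5]
grip_width: 91.7
```

Run:
```python
from h import *
import pickle
a=pickle.load(open('w2.pkl','rb'))
b=capture('wrist'); save(b,'w3'); pickle.dump(b,open('w3.pkl','wb'))
res=[]
for n,c in (('a',a),('b',b)):
    im=c['pixels']; hsv=cv2.cvtColor(im,cv2.COLOR_RGB2HSV)
    roi=np.zeros(im.shape[:2],bool); roi[20:225,100:540]=1
    blue=(hsv[...,0]>105)&(hsv[...,0]<125)&(hsv[...,1]>150)&roi
    ora=(hsv[...,0]>3)&(hsv[...,0]<14)&(hsv[...,1]>150)&(hsv[...,2]>120)&roi
    for nm,m in(('blue',blue),('orange',ora)):
        k,l,st,ce=cv2.connectedComponentsWithStats(m.astype(np.uint8))
        i=1+np.argmax(st[1:,4]) if k>1 else 0
        pts=np.argwhere(l==i)[:,::-1].astype(np.float32) if nm=='orange' else np.argwhere(m)[:,::-1].astype(np.float32)
        r=cv2.minAreaRect(pts); box=cv2.boxPoints(r)
        print(n,nm,st[i],np.round(r,1).tolist() if 0 else r)
        # back project box to z
        K=np.array(c['mtx']);R=np.array(c['R']);cc=-R.T@np.array(c['t'])
        z=35 if nm=='blue' else 98
        W=[]
        for u in box:
            d=R.T@np.linalg.inv(K)@np.array([u[0],u[1],1.]); W.append((cc+d*(z-cc[2])/d[2])[:2])
        W=np.array(W);e1=W[1]-W[0];e2=W[2]-W[1]
        print('   centre',W.mean(0).round(1),'edges',[ (round(float(np.hypot(*e)),1),round(float(np.degrees(np.arctan2(e[1],e[0]))),1)) for e in(e1,e2)])
        res.append(r[0])
print('tab top tri',tri(a,res[1],b,res[3]),'rack',tri(a,res[0],b,res[2]))
for n,c in (('a',a),('b',b)):
  for t in ('clip_tab','clip_seat','rack'):
    if n=='b': print(t,[(np.round(d['point'],0).tolist(),round(d['score'],2)) for d in place_of(c,t)])
```

```text
a blue [ 252   60   65  126 4099] ((282.28851318359375, 122.74327087402344), (54.88597106933594, 119.85908508300781), 8.530765533447266)
   centre [ 556.3 -229.1] edges [(136.2, 169.9), (61.8, 82.2)]
a orange [272 118  24  15 263] ((283.0799560546875, 124.93997955322266), (23.334524154663086, 11.737972259521484), 8.13010311126709)
   centre [ 556.3 -227.7] edges [(11.2, 171.1), (22.9, 82.2)]
b blue [ 190   74   64  123 4140] ((218.59146118164062, 134.67681884765625), (57.203529357910156, 117.38871002197266), 6.340191841125488)
   centre [ 554.8 -227.7] edges [(138.2, 169.5), (65.2, 84.4)]
b orange [194 136  22  11 150] ((204.37997436523438, 140.83999633789062), (21.920310974121094, 8.061017990112305), 8.130102157592773)
   centre [ 556.3 -229. ] edges [(8.0, 167.9), (21.8, 82.4)]
tab top tri [ 556.19720961 -227.75768029  103.11505038] rack [ 552.40352928 -228.86374355   26.66054447]
clip_tab [([486.0, -328.0, 70.0], 0.94), ([560.0, -124.0, 66.0], 0.93), ([558.0, -226.0, 74.0], 0.92), ([574.0, -331.0, 69.0], 0.76)]
clip_seat [([576.0, -331.0, 16.0], 0.97), ([561.0, -128.0, 13.0], 0.94), ([559.0, -229.0, 17.0], 0.88), ([415.0, -248.0, 11.0], 0.81), ([490.0, -330.0, 14.0], 0.75)]
rack [([557.0, -225.0, 2.0], 0.84)]
```

View pics/w3.png

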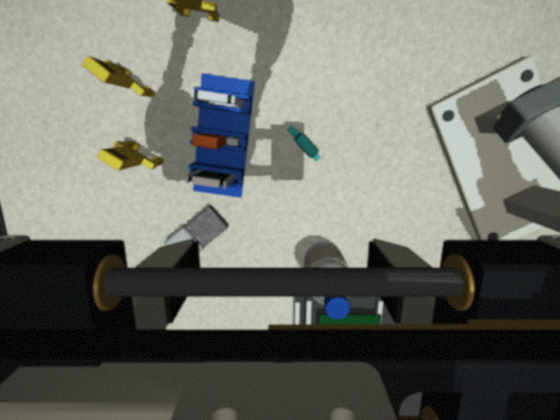

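Run:
```python
from h import *
print(delta([556.3,-228.3,120],np.radians(82)),get_obs()['joint_positions'].round(2))
```

```text
([4.665, 1.856, -2.568], array([  1.62, -34.38])) [-0.36  0.52  1.15 -0.    1.47 -1.94]
```

>>> send_rows(series="0.3 2 1.86 -2.57 1.6;0.3 2 1.86 -2.57 1.6;0.3 4 1.86 -2.57 1.6;0.3 4 1.86 -2.57 1.6;0.3 4 1.86 -2.57 1.6")

```text
time: 4.58
tool_pos: [557.3, -228.3, 141.7]
tcp_rot: [-1.9, 1.568, -0.466]
contact_force: [0.6, -0.8, 1.1]
grip_width: 60.0
```

Run:
```python
from h import *
print(get_obs()['tool_pos'],delta([556.3,-228.3,51],np.radians(82)))
p=capture('wrist'); save(p,'w4')
```

```text
[ 557.29384885 -228.2646235   141.69851713] ([3.023, 0.039, -0.003], array([ 3.000e-02, -3.597e+01]))
```

View pics/w4.png

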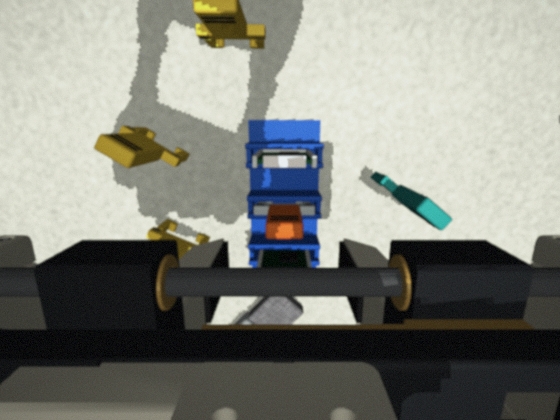

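The rack is square to the gripper, and the tab (284,222) is centred between the fingers. Descending and closing.

>>> send_rows(series="0.3 2 0.04 0 0;0.3 3.02 0.04 0 0;0.3 3.02 0.04 0 0;-1 3.02 0.04 0 0;-1 3.02 0.04 0 0;-1 3.02 0.04 0 0;-1 3.02 0.04 0 0")

```text
time: 5.5
tool_pos: [555.3, -227.5, 50.0]
tcp_rot: [-1.853, 1.57, -0.42]
contact_force: [0.4, 0.4, 4.9]
grip_width: 26.0
```

Run:
```python
from h import *
o=get_obs();print(o['tool_pos'],o['contact_force'],o['grip_width'])
p=capture('side'); cv2.imwrite('pics/s5.png',cv2.resize(p['pixels'][200:400,180:430,::-1],None,fx=3,fy=3))
```

```text
[ 555.30144735 -227.53632723   50.02444747] [0.35176788 0.35237798 4.85541475] 26.039770382796217
```

View pics/s5.png

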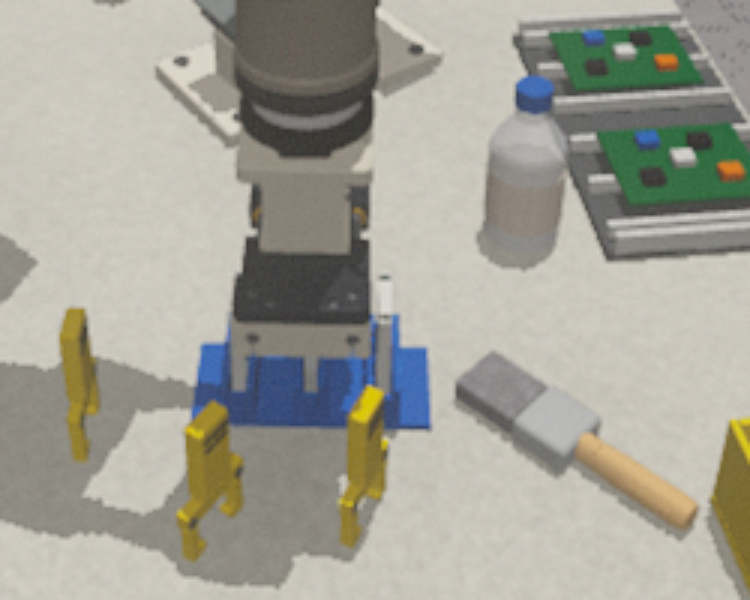

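>>> send_rows(series="-1 -1 0 0 0;-1 -2.5 0 0 0;-1 -4 0 0 0;-1 -5.5 0 0 0;-1 -7 0 0 0;-1 -8.7 0 0 0;-1 -8.7 0 0 0")

```text
time: 6.42
tool_pos: [556.3, -228.1, 315.0]
tcp_rot: [-1.939, 1.562, -0.506]
contact_force: [0.9, -0.4, -1.8]
grip_width: 25.8
```

Run:
```python
from h import *
import pickle
o=get_obs();print(o['tool_pos'],o['contact_force'],o['grip_width'],o['time'])
print(delta([627,160,320],np.radians(116)))
p=capture('side'); pickle.dump(p,open('s6.pkl','wb'));save(p,'s6')
```

```text
[ 556.27132851 -228.07357844  315.04441894] [ 0.86380775 -0.36441815 -1.84064843] 25.84363742275438 6.425
([-0.203, -0.572, 13.136], array([-6.77, 29.23]))
```

View pics/s6.png

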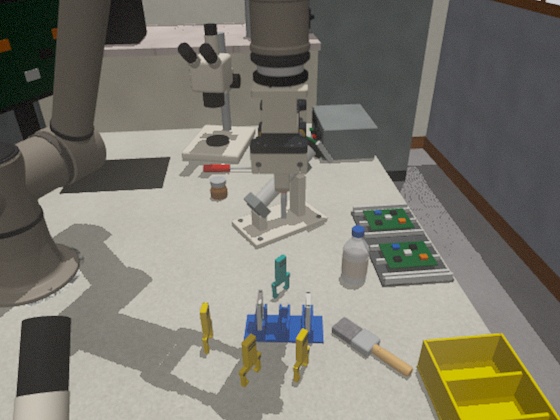

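>>> send_rows(series="-1 -0.2 -0.6 13.1 -6.8;-1 -0.2 -0.6 13.1 -6.8;-1 -0.2 -0.6 13.1 -6.8;-1 -0.2 -0.6 13.1 -6.8;-1 -0.2 -0.6 13.1 -6.8;-1 -0.2 -0.6 13.1 -6.8;-1 -0.2 -0.6 13.1 -6.8;-1 -0.2 -0.6 13.1 -6.8")

```text
time: 7.48
tool_pos: [626.0, 160.3, 314.5]
tcp_rot: [1.339, 1.568, -2.914]
contact_force: [0.2, -1.0, -0.4]
grip_width: 25.4
```

Run:
```python
from h import *
import pickle
o=get_obs();print(o['tool_pos'],o['contact_force'],o['grip_width'],o['time'])
p=capture('wrist'); pickle.dump(p,open('w7.pkl','wb'));save(p,'w7')
for t in ['bearing_mouth','upper_bearing','stand']:
        print(t,[(np.round(d['point'],1).tolist(),round(d['score'],2)) for d in place_of(p,t)][:2])
```

```text
[626.01319309 160.25506348 314.46546653] [ 0.18647753 -1.00627464 -0.36409023] 25.443599452945357 7.475
bearing_mouth [([534.2, 121.1, 86.9], 0.86)]
upper_bearing [([624.8, 166.8, 155.8], 0.93)]
stand [([579.9, 142.6, 0.3], 0.69)]
```

View pics/w7.png

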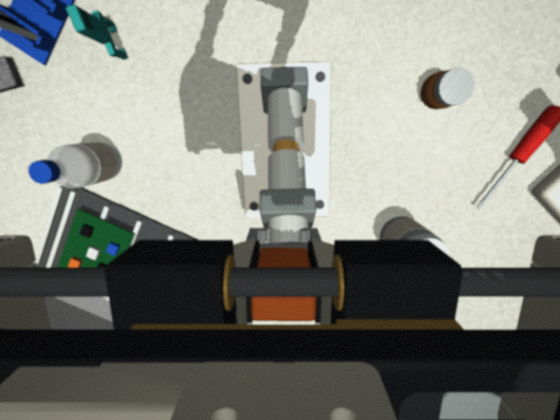

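Run:
```python
from h import *
import pickle
p=pickle.load(open('w7.pkl','rb'))
cv2.imwrite('pics/z7.png',cv2.resize(p['pixels'][60:220,230:340,::-1],None,fx=5,fy=5,interpolation=cv2.INTER_CUBIC)[:,:,:][50:650])
s=cv2.imread('pics/side0.png')
cv2.imwrite('pics/zs.png',cv2.resize(s[140:220,240:325],None,fx=7,fy=7,interpolation=cv2.INTER_CUBIC))
```

```text
(no output)
```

View pics/z7.png

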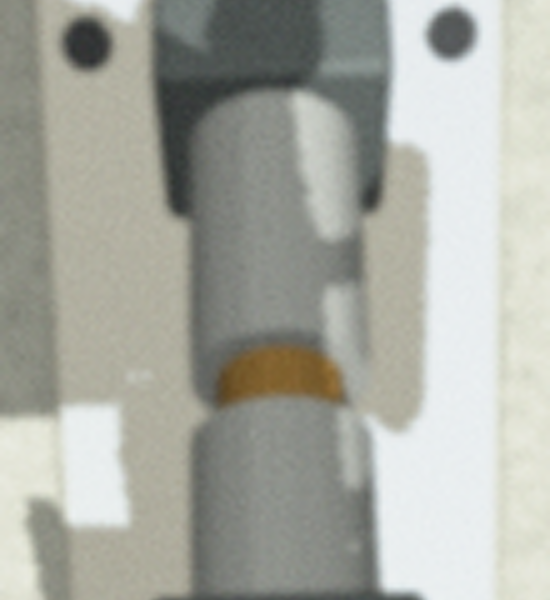

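View pics/zs.png

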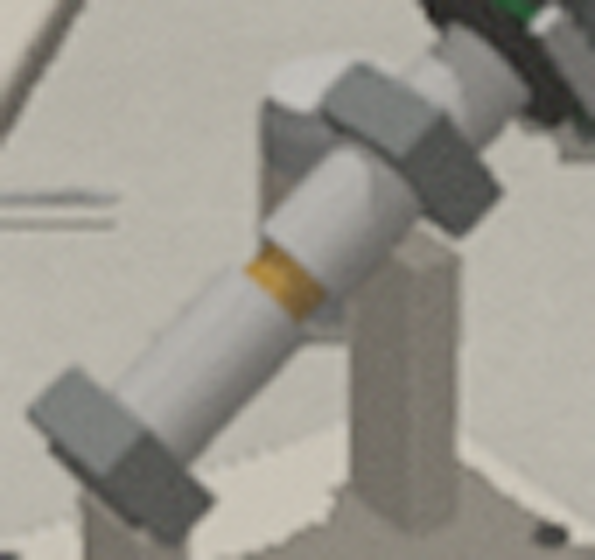

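```bash
cat > fit.py <<'E'
from h import *
import pickle
from scipy.optimize import least_squares
w=pickle.load(open('w7.pkl','rb'))
S=dict(mtx=np.array([[507.5,0,0]]),)
s=dict(mtx=np.array([[447.1687494302347,0,282.06458307966636],[0,447.1687494302347,211.03977795109358],[0,0,1]]),
R=np.array([[0.9949784776221726,-0.09967384889792588,-0.00910784906205769],[-0.06064819775952995,-0.5280087094361385,-0.8470705985147311],[0.07962176321323669,0.8433693891797693,-0.5314023411854321]]),t=np.array([-572.5731543330795,140.42963078667628,1014.0367582130411]))
f=lambda X,k,o:[(X[0]+.5)/k-.5+o[0],(X[1]+.5)/k-.5+o[1]]
W=[(190,180),(190,300),(359,180),(364,270),(193,460),(193,570),(374,460),(379,570)]
Q=[(118,383),(178,325),(238,267),(197,458),(250,402),(298,347),(267,228),(300,188),(335,148),(345,312),(415,228)]
W=[f(x,5,(230,70)) for x in W]; Q=[f(x,7,(240,140)) for x in Q]
def ray(c,u):
    R=np.array(c['R']);d=R.T@np.linalg.inv(c['mtx'])@np.array([*u,1.]); return -R.T@np.array(c['t']),d/np.linalg.norm(d)
rays=[ray(w,u) for u in W]+[ray(s,u) for u in Q]
def axis(q):
    h=q[0]; return np.array([np.cos(h)*np.cos(q[3]),np.sin(h)*np.cos(q[3]),np.sin(q[3])]),np.array([580-q[1]*np.sin(h),142+q[1]*np.cos(h),q[2]])
def res(q):
    a,p=axis(q);o=[]
    for c,d in rays:
        n=np.cross(a,d);o.append(abs((c-p)@n)/np.linalg.norm(n)-20)
    return np.array(o+[(q[3]-np.radians(35))*300])
if __name__=='__main__':
    r=least_squares(res,[np.radians(26),0,120,np.radians(35)],loss='soft_l1')
    a,p=axis(r.x);print(np.degrees(r.x[[0,3]]),p,a,np.round(res(r.x),1))
    for nm,X in(('bm side',(534,117,84)),('bm w',(534.2,121.1,86.9)),('ub s',(627,162,158)),('ub w',(624.8,166.8,155.8))):
        X=np.array(X);k=(X-p)@a; print(nm,k.round(1),(X-p-k*a).round(1))
    # brass: intersect rays with z'-top / closest to axis
    def along(c,u,rad):
        o,d=ray(c,u); # intersect cylinder radius rad
        oo=o-p; d1=d-(d@a)*a;o1=oo-(oo@a)*a
        A=d1@d1;B=2*d1@o1;C=o1@o1-rad**2;D=B*B-4*A*C
        t=(-B-np.sqrt(max(D,0)))/2/A; return (oo+t*d)@a
    print('groove side', [round(along(s,f(x,7,(240,140)),r_),1) for x,r_ in [((270,290),14),((285,258+10),14),((300,270),14),((315,300),14),((255,268),20),((280,290),20),((303,320),20)]])
    print('lower block face w', along(w,f((275,90),5,(230,70)),20),'low edge groove w',along(w,f((270,335),5,(230,70)),20),'brass low',along(w,f((270,347),5,(230,70)),14),'upper lip',along(w,f((280,400),5,(230,70)),20),'ub',along(w,f((290,597),5,(230,70)),20))
E
python3 fit.py
```

```text
[27.83436616 34.98938585] [580.91567034 140.26579876 119.89760164] [0.72447098 0.38252573 0.57342468] [-0.1  0.  -0.3 -0.2 -0.4 -0.3 -0.2 -0.3  0.  -1.5 -3.  -1.4 -1.2 -2.
 -1.   0.1  0.7  1.7 -0.4 -0.1]
bm side -63.5 [-0.9  1.   0.5]
bm w -60.1 [-3.2  3.8  1.5]
ub s 63.5 [ 0.  -2.6  1.7]
ub w 62.5 [-1.4  2.6  0. ]
groove side [np.float64(1.6), np.float64(10.9), np.float64(14.0), np.float64(10.5), np.float64(3.3), np.float64(3.2), np.float64(1.6)]
lower block face w -64.26101157867886 low edge groove w 0.03631579989517707 brass low -0.9894648901405169 upper lip 15.892369169954327 ub 60.522651907193065
```

```bash
cat >> h.py <<'E'
HD=np.radians(27.83); hv=np.array([np.cos(HD),np.sin(HD),0]); zv=np.array([0,0,1.]); lat=np.array([-np.sin(HD),np.cos(HD),0])
P0=np.array([580.9,140.3,119.9]); A=hv*np.cos(np.radians(35))+zv*np.sin(np.radians(35)); N=-hv*np.sin(np.radians(35))+zv*np.cos(np.radians(35))
BM=P0-63*A
def tcp_for(x,z,th,corner=True,L=64.):
    # x,z of clip's lower -h corner (or of seat) in bearing frame, clip tilt th deg -> TCP
    th=np.radians(th); uz=-hv*np.sin(th)+zv*np.cos(th); ux=hv*np.cos(th)+zv*np.sin(th)
    C=BM+x*A+z*N
    G=C+L*uz+4*ux if corner else C+(L-14)*uz
    return G-18.8*zv
def go(x,z,th,corner=True,L=64.,jaw=HD+np.pi/2):
    T=tcp_for(x,z,th,corner,L); print('tcp',T.round(1),delta(T,jaw))
def rep():
    o=get_obs(); F=o['contact_force']; print('t',round(o['time'],2),'tcp',o['tool_pos'].round(1),'F h,lat,z',np.round([F@hv,F@lat,F[2]],1),'M',o['moment'].round(2),'grip',round(o['grip_width'],1))
E
python3 - <<'E'
from h import *
rep()
go(15,70,0); go(15,40,0); go(15,19,0)
print(BM,tcp_for(15,19,0)-tcp_for(15,70,0))
E
```

```text
t 7.67 tcp [626.5 157.5 316.2] F h,lat,z [-0.1 -0.2 -0.7] M [ 0.02  0.01 -0.08] grip 26.0
tcp [514.2 105.1 194.9] ([4.046, 4.129, 0.072], array([-0.36, 35.64]))
tcp [529.4 113.1 170.3] ([4.865, 3.555, 0.09], array([-0.36, 35.64]))
tcp [540.  118.7 153.1] ([5.438, 3.153, 0.103], array([-0.36, 35.64]))
[535.26241076 116.20748201  83.76468451] [ 25.86896801  13.65647457 -41.77675426]
```

>>> send_rows(series="-1 0 2 0.1 -0.36;-1 0 4.1 0.1 -0.36;-1 0 4.1 0.1 -0.36;-1 2 4.1 0.1 -0.36;-1 4 4.1 0.1 -0.36;-1 4 4.1 0.1 -0.36;-1 4 4.1 0.1 -0.36")

```text
time: 8.55
tool_pos: [516.8, 107.7, 198.8]
tcp_rot: [-1.983, 1.567, 0.075]
contact_force: [0.0, 0.2, -0.2]
grip_width: 25.9
```

Run:
```python
from h import *
import pickle
for i in range(3):
    rep(); w=capture('wrist')
rep(); save(w,'w8'); pickle.dump(w,open('w8.pkl','wb'))
go(15,40,0)
s=capture('side');save(s,'s8')
cv2.imwrite('pics/s8.png',cv2.resize(s['pixels'][60:260,160:410,::-1],None,fx=3,fy=3,interpolation=2))
```

```text
t 8.55 tcp [516.8 107.7 198.8] F h,lat,z [ 0.1  0.2 -0.2] M [0.08 0.05 0.03] grip 25.9
t 8.6 tcp [517.  107.8 199.3] F h,lat,z [-1.1  0.1 -0.2] M [ 0.05  0.03 -0.01] grip 25.7
t 8.65 tcp [516.8 107.9 199.3] F h,lat,z [ 1.3 -0.1 -1.8] M [0.09 0.02 0.01] grip 25.4
t 8.7 tcp [516.5 108.  199. ] F h,lat,z [-0.   0.4 -0.5] M [ 0.08  0.01 -0.  ] grip 25.6
tcp [529.4 113.1 170.3] ([0.958, -0.456, -0.048], array([ 2.000e-02, -3.598e+01]))
```

View pics/w8.png

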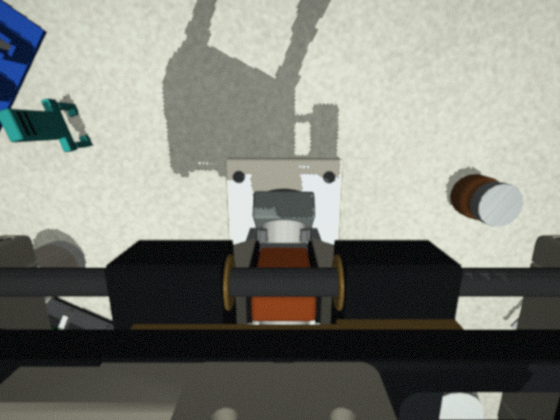

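View pics/s8.png

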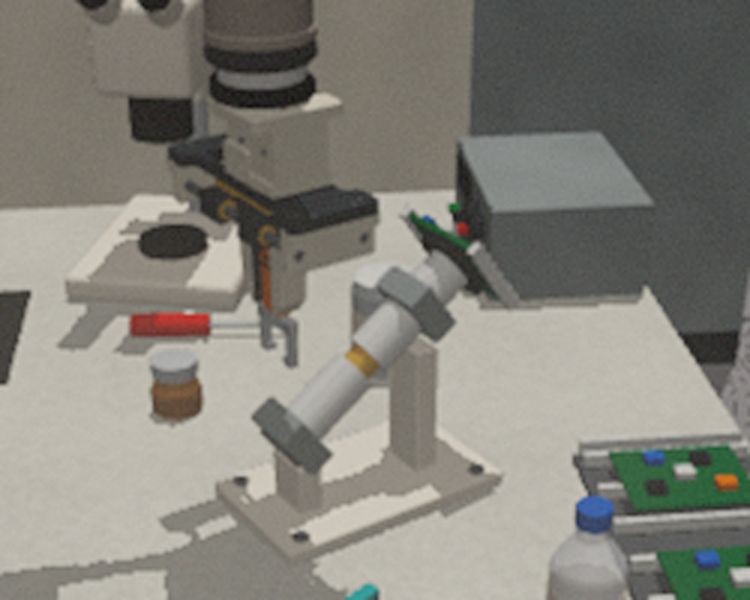

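>>> send_rows(series="-1 0.5 -0.2 0 0;-1 0.96 -0.45 -0.05 0;-1 0.96 -0.45 -0.05 0;-1 0.96 -0.45 -0.05 0")

```text
time: 9.25
tool_pos: [527.3, 113.0, 167.2]
tcp_rot: [1.11, 1.57, -3.114]
contact_force: [0.8, -0.9, -0.6]
grip_width: 25.5
```

Run:
```python
from h import *
rep(); s=capture('side'); rep(); go(15,25,0);go(15,19,0)
cv2.imwrite('pics/s9.png',cv2.resize(s['pixels'][100:250,210:360,::-1],None,fx=4,fy=4,interpolation=2))
```

```text
t 9.25 tcp [527.3 113.  167.2] F h,lat,z [ 0.3 -1.2 -0.6] M [0.04 0.05 0.01] grip 25.5
t 9.3 tcp [527.4 113.  167.6] F h,lat,z [-0.1  0.3 -0.5] M [ 0.05  0.02 -0.  ] grip 25.9
tcp [537.  117.1 158. ] ([0.318, -0.345, -0.028], array([ 3.000e-02, -3.597e+01]))
tcp [540.  118.7 153.1] ([0.482, -0.46, -0.028], array([ 3.000e-02, -3.597e+01]))
```

View pics/s9.png

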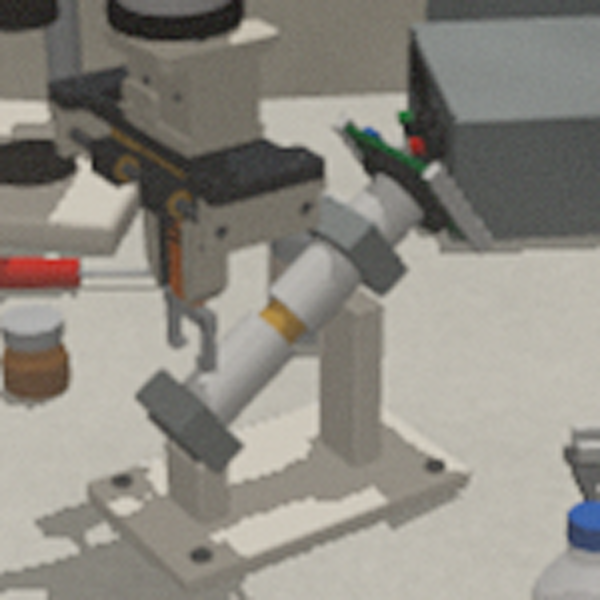

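>>> send_rows(series="-1 0 -0.35 -0.03 0;-1 0.1 -0.35 -0.03 0;-1 0.2 -0.35 -0.03 0;-1 0.2 -0.35 -0.03 0")

```text
time: 9.8
tool_pos: [536.7, 117.1, 161.2]
tcp_rot: [1.055, 1.57, 3.113]
contact_force: [1.3, -0.2, -1.2]
grip_width: 25.7
```

Run:
```python
from h import *
rep(); go(15,25,0)
```

```text
t 9.8 tcp [536.7 117.1 161.2] F h,lat,z [ 1.  -0.8 -1.2] M [0.05 0.02 0.02] grip 25.7
tcp [537.  117.1 158. ] ([0.104, -0.01, -0.003], array([ 3.000e-02, -3.597e+01]))
```

>>> send_rows(series="-1 0.05 0 0 0;-1 0.1 0 0 0;-1 0.15 0 0 0;-1 0.15 0 0 0")

```text
time: 10.3
tool_pos: [537.0, 117.1, 156.9]
tcp_rot: [0.606, 1.571, 2.664]
contact_force: [0.2, 0.7, -0.9]
grip_width: 25.9
```

Run:
```python
from h import *
rep()
```

```text
t 10.3 tcp [537.  117.1 156.9] F h,lat,z [ 0.5  0.5 -0.9] M [ 0.02  0.02 -0.01] grip 25.9
```

>>> send_rows(series="-1 0.05 0 0 0;-1 0.1 0 0 0;-1 0.1 0 0 0")

```text
time: 10.68
tool_pos: [537.0, 117.1, 153.9]
tcp_rot: [0.806, 1.571, 2.865]
contact_force: [0.4, -0.7, -0.6]
grip_width: 26.2
```

>>> send_rows(series="-1 0.05 0 0 0;-1 0.1 0 0 0;-1 0.1 0 0 0")

```text
time: 11.05
tool_pos: [536.7, 117.5, 151.6]
tcp_rot: [-0.199, 1.57, 1.86]
contact_force: [-1.9, 2.2, 4.9]
grip_width: 25.7
```

>>> send_rows(series="-1 -0.05 0 0 0;-1 0.05 0.15 0 0;-1 0.11 0.23 0 0;-1 0.11 0.23 0 0")

```text
time: 11.55
tool_pos: [530.2, 113.6, 147.2]
tcp_rot: [1.26, 1.569, -2.964]
contact_force: [-1.7, 0.4, 0.0]
grip_width: 25.8
```

>>> send_rows(series="-1 0.03 0.04 0 0;-1 0.05 0.07 0 0;-1 0.05 0.07 0 0")

```text
time: 11.92
tool_pos: [529.1, 112.9, 146.3]
tcp_rot: [-1.67, 1.571, 0.389]
contact_force: [-1.6, 1.4, 2.2]
grip_width: 25.8
```

Run:
```python
from h import *
rep(); go(0,20,0)
```

```text
t 11.93 tcp [529.1 112.9 146.3] F h,lat,z [-0.7  2.   2.2] M [ 0.3   0.4  -0.01] grip 25.8
tcp [528.7 112.7 145.3] ([0.032, 0.016, 0.002], array([ 3.000e-02, -3.597e+01]))
```

>>> send_rows(series="-1 0 0.12 0 0;-1 0 0.25 0 0;-1 0.01 0.37 0 0;-1 0.01 0.37 0 0")

```text
time: 12.42
tool_pos: [521.8, 108.2, 147.1]
tcp_rot: [-1.84, 1.564, 0.219]
contact_force: [5.2, 4.1, 2.2]
grip_width: 25.6
```

Run:
```python
from h import *
rep(); s=capture('side'); rep()
cv2.imwrite('pics/s10.png',cv2.resize(s['pixels'][100:250,210:360,::-1],None,fx=4,fy=4,interpolation=2))
```

```text
t 12.43 tcp [521.8 108.2 147.1] F h,lat,z [6.6 1.2 2.2] M [ 0.92 -1.16 -0.04] grip 25.6
t 12.47 tcp [521.8 108.2 147.1] F h,lat,z [6.7 0.4 2.5] M [ 0.91 -1.12 -0.04] grip 26.1
```

View pics/s10.png

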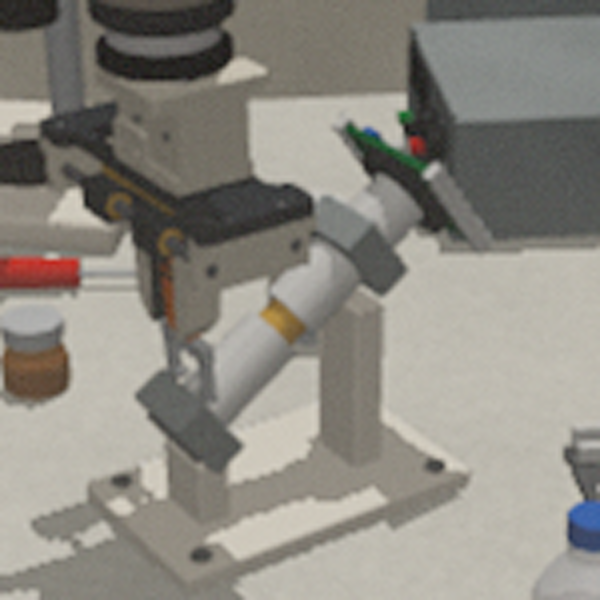

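>>> send_rows(series="-1 0.02 0.12 0 0;-1 0.045 0.24 0 0;-1 0.075 0.36 0 0;-1 0.075 0.36 0 0")

```text
time: 12.98
tool_pos: [512.4, 103.2, 145.5]
tcp_rot: [-1.851, 1.563, 0.208]
contact_force: [3.5, 4.7, 6.3]
grip_width: 26.1
```

Run:
```python
from h import *
rep(); s=capture('side')
cv2.imwrite('pics/s11.png',cv2.resize(s['pixels'][100:250,210:360,::-1],None,fx=4,fy=4,interpolation=2))
```

```text
t 12.97 tcp [512.4 103.2 145.5] F h,lat,z [5.3 2.6 6.3] M [ 0.94 -0.99  0.06] grip 26.1
```

View pics/s11.png

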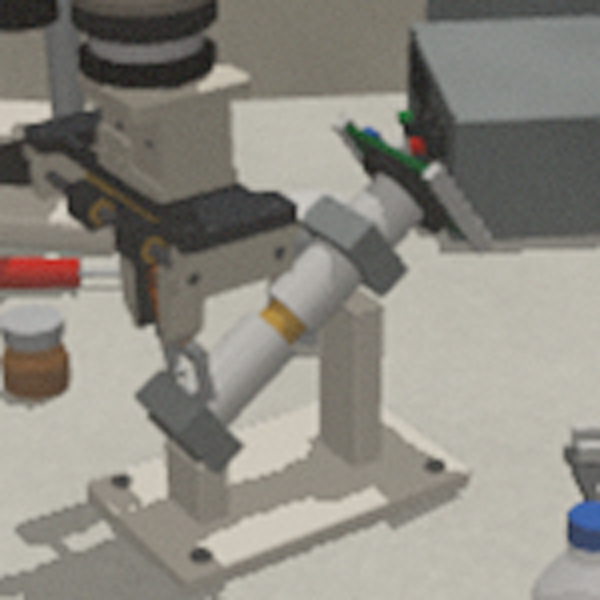

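>>> send_rows(series="-1 0.045 0.12 0 0;-1 0.09 0.24 0 0;-1 0.135 0.35 0 0;-1 0.135 0.35 0 0")

```text
time: 13.52
tool_pos: [502.9, 97.8, 141.4]
tcp_rot: [-1.951, 1.564, 0.108]
contact_force: [2.0, 1.7, 7.1]
grip_width: 25.8
```

>>> send_rows(series="-1 0.03 0.06 0 0;-1 0.06 0.12 0 0;-1 0.09 0.17 0 0;-1 0.09 0.17 0 0")

```text
time: 14.02
tool_pos: [498.2, 95.3, 138.4]
tcp_rot: [-1.993, 1.565, 0.066]
contact_force: [2.3, 0.8, 6.7]
grip_width: 25.8
```

Run:
```python
from h import *
rep(); s=capture('side')
cv2.imwrite('pics/s12.png',cv2.resize(s['pixels'][100:250,210:360,::-1],None,fx=4,fy=4,interpolation=2))
```

```text
t 14.03 tcp [498.2  95.3 138.4] F h,lat,z [ 2.4 -0.3  6.7] M [ 0.39 -0.69 -0.04] grip 25.8
```

View pics/s12.png

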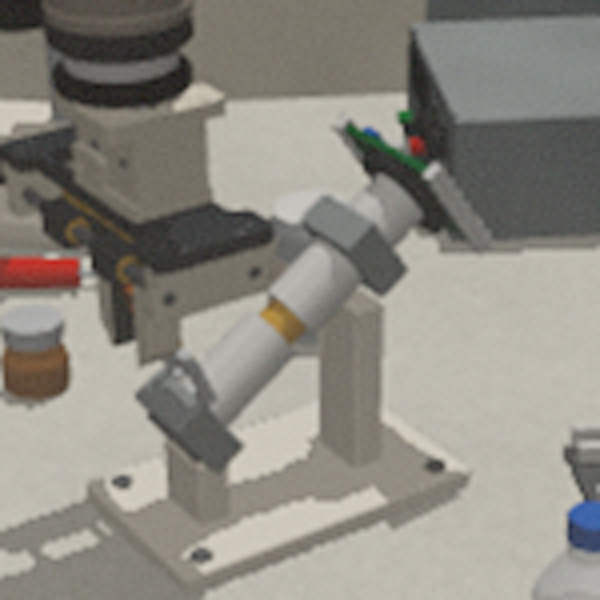

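Run:
```python
from h import *
go(0,20,33)
go(10,35,33,False); go(71,45,33,False); go(71,45,35,False)
```

```text
tcp [497.3  96.1 137.2] ([0.039, 0.013, 0.04], array([ 2.000e-02, -3.598e+01]))
tcp [500.7  97.9 141.3] ([-0.097, -0.117, 0.04], array([ 2.000e-02, -3.598e+01]))
tcp [539.8 118.6 184.5] ([-1.528, -1.599, 0.033], array([ 2.000e-02, -3.598e+01]))
tcp [538.5 117.9 183.5] ([-1.496, -1.551, 0.033], array([ 2.000e-02, -3.598e+01]))
```

>>> send_rows(series="-1 0.05 0.07 0 0;-1 0.05 0.07 0 0;-1 -0.1 -0.13 0 0.02;-1 -0.8 -0.7 0 0.02;-1 -1.5 -1.5 0 0.02;-1 -1.5 -1.5 0 0.02;-1 -1.5 -1.5 0 0.02")

```text
time: 14.95
tool_pos: [534.4, 116.1, 180.7]
tcp_rot: [1.237, 1.568, -2.989]
contact_force: [0.2, 0.5, -0.6]
grip_width: 25.8
```

```bash
cat > ov.py <<'E'
from h import *
import pickle,sys
def overlay(s,name,ths,x0=210,y0=90,w=150,h=150,k=4,L=64.,dlat=0):
    T=get_obs()['tool_pos']; G=T+18.8*zv
    im=cv2.resize(s['pixels'][y0:y0+h,x0:x0+w,::-1],None,fx=k,fy=k,interpolation=2)
    for th,col in ths:
        t=np.radians(th); uz=-hv*np.sin(t)+zv*np.cos(t); ux=hv*np.cos(t)+zv*np.sin(t); S=G-(L-14)*uz
        for x in(-4,4):
            pts=[S+x*ux+y*lat+z*uz for y,z in[(-26,-14),(-26,26),(26,26),(26,-14)]]
            q=[((proj(s,p)-[x0,y0]+.5)*k).astype(int) for p in pts]
            cv2.polylines(im,[np.array(q)],False,col,1)
    cv2.imwrite('pics/'+name+'.png',im)
E
python3 - <<'E'
from ov import *
rep(); s=capture('side'); rep(); pickle.dump((s,get_obs()),open('s13.pkl','wb'))
overlay(s,'s13',[]); overlay(s,'s13b',[(30,(0,0,255)),(35,(0,255,0))])
E
```

```text
t 14.95 tcp [534.4 116.1 180.7] F h,lat,z [ 0.4  0.3 -0.6] M [ 0.11  0.08 -0.01] grip 25.8
t 15.0 tcp [534.3 116.  180.6] F h,lat,z [ 0.1  0.4 -0.6] M [ 0.07  0.04 -0.02] grip 26.1
```

View pics/s13.png

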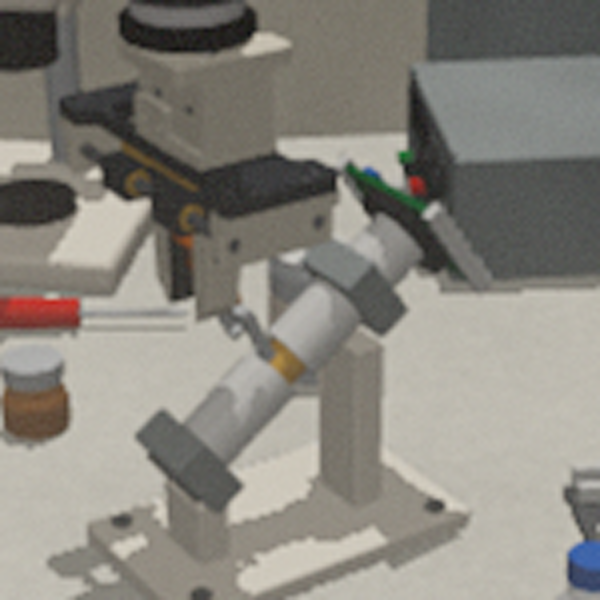

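View pics/s13b.png

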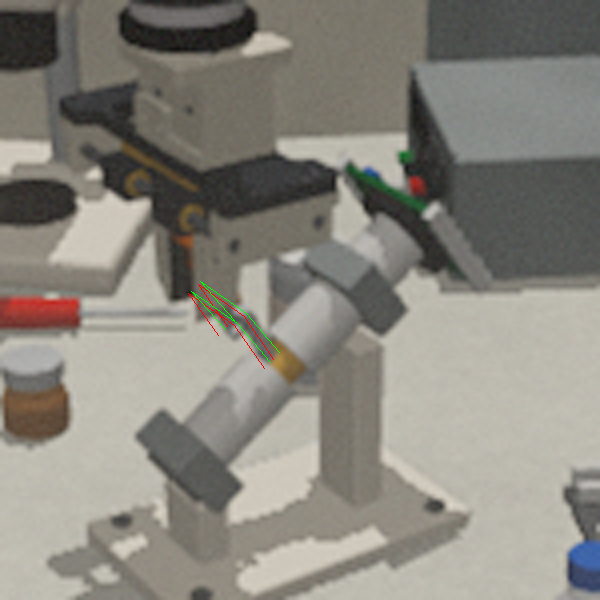

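Run:
```python
from ov import *
s,o=pickle.load(open('s13.pkl','rb'))
overlay(s,'z13',[],x0=250,y0=155,w=45,h=35,k=14)
overlay(s,'z13b',[(32,(0,0,255)),(35,(0,255,0)),(38,(255,0,0))],x0=250,y0=155,w=45,h=35,k=14)
a=cv2.imread('pics/z13.png');b=cv2.imread('pics/z13b.png');c=cv2.resize(np.vstack([a,b]),None,fx=.6,fy=.6);cv2.imwrite('pics/z13c.png',c)
```

```text
(no output)
```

View pics/z13c.png

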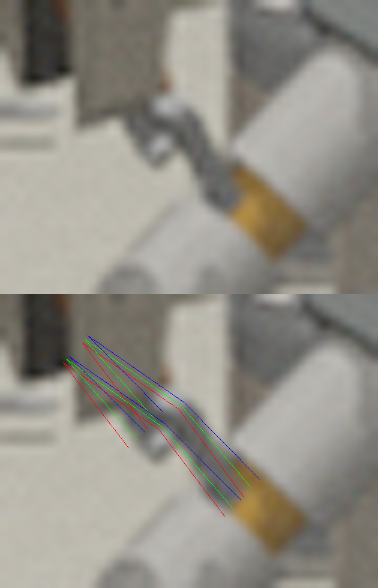

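Run:
```python
from h import *
for T in [(529.1,112.9,146.3),(521.8,108.2,147.1),(512.4,103.2,145.5),(502.9,97.8,141.4),(498.2,95.3,138.4),(498.2-2.1*.884,95.3-2.1*.467,138.4-1.5)]:
    G=np.array(T)+18.8*zv; r=G-BM; x,y,z=r@A,r@lat,r@N
    print(np.round([x,y,z],1),'theta', np.round([35-np.degrees(np.arcsin((x-4*1-o)/64)) for o in(0,1,2)],1))
s=capture('scene'); save(s,'sc14')
T=get_obs()['tool_pos'];q=proj(s,T).astype(int);print(q)
cv2.imwrite('pics/zc14.png',cv2.resize(s['pixels'][q[1]-40:q[1]+40,q[0]-50:q[0]+50,::-1],None,fx=7,fy=7,interpolation=2))
```

```text
[40.9 -0.  70.6] theta [-0.2  0.9  1.9]
[34.3 -0.8 76.3] theta [6.7 7.8 8.8]
[24.7 -0.8 81.1] theta [16.2 17.1 18.1]
[13.4 -1.2 84. ] theta [26.6 27.5 28.4]
[ 7.3 -1.2 84.6] theta [32.1 33.  33.9]
[ 4.7 -1.2 84.5] theta [34.4 35.3 36.2]
[325 191]
```

View pics/zc14.png

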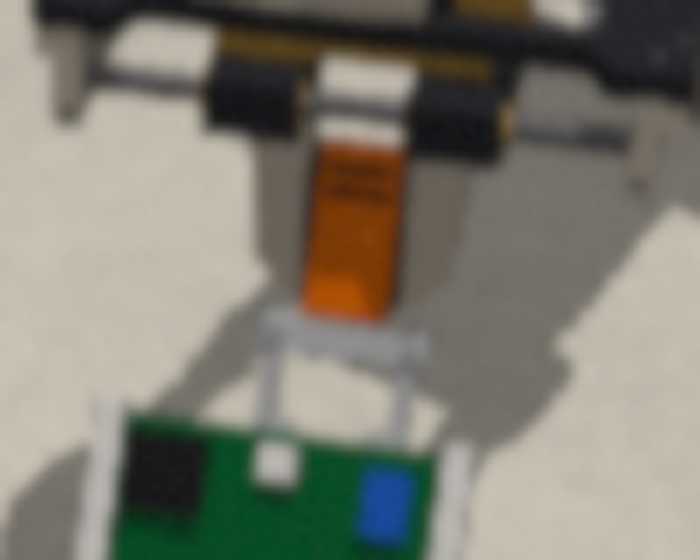

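Run:
```python
from h import *
rep(); r=get_obs()['tool_pos']+18.8*zv-BM; print((r@A,r@lat,r@N))
t=np.radians(34.3);uz=-hv*np.sin(t)+zv*np.cos(t); q=r-50*uz; print('seat',(q@A,q@lat,q@N))
for z in (45,35,30,22,0): go(71,z,34.3,False)
```

```text
t 15.05 tcp [534.4 116.  180.8] F h,lat,z [ 0.1  0.4 -0.3] M [0.1  0.06 0.05] grip 25.7
(np.float64(65.72250955644581), np.float64(0.24234961542902636), np.float64(95.36409418809777))
seat (np.float64(65.11165951468347), np.float64(0.24234961542902603), np.float64(45.36782570507516))
tcp [539.  118.2 183.9] ([-0.103, -0.168, -0.008], array([  0., -36.]))
tcp [544.  120.8 175.7] ([0.17, -0.359, -0.008], array([  0., -36.]))
tcp [546.6 122.2 171.6] ([0.306, -0.455, -0.009], array([  0., -36.]))
tcp [550.6 124.3 165. ] ([0.524, -0.609, -0.009], array([  0., -36.]))
tcp [561.8 130.2 147. ] ([1.123, -1.031, -0.01], array([  0., -36.]))
```

>>> send_rows(series="-1 -0.1 -0.17 0 0;-1 0.03 -0.26 0 0;-1 0.17 -0.36 0 0;-1 0.17 -0.36 0 0")

```text
time: 15.55
tool_pos: [545.1, 121.5, 176.2]
tcp_rot: [1.12, 1.57, -3.106]
contact_force: [0.2, -0.3, -1.1]
grip_width: 25.3
```

Run:
```python
from ov import *
rep(); s=capture('side');rep()
overlay(s,'z15',[],x0=250,y0=145,w=55,h=45,k=14)
go(71,30,34.3,False);go(71,26,34.3,False)
```

```text
t 15.55 tcp [545.1 121.5 176.2] F h,lat,z [ 0.  -0.4 -1.1] M [0.06 0.01 0.05] grip 25.3
t 15.6 tcp [545.1 121.4 176.4] F h,lat,z [-0.2 -0.2 -0.5] M [ 0.06  0.03 -0.01] grip 25.9
tcp [546.6 122.2 171.6] ([0.161, -0.054, -0.001], array([ 1.000e-02, -3.599e+01]))
tcp [548.6 123.2 168.3] ([0.271, -0.131, -0.001], array([ 1.000e-02, -3.599e+01]))
```

View pics/z15.png

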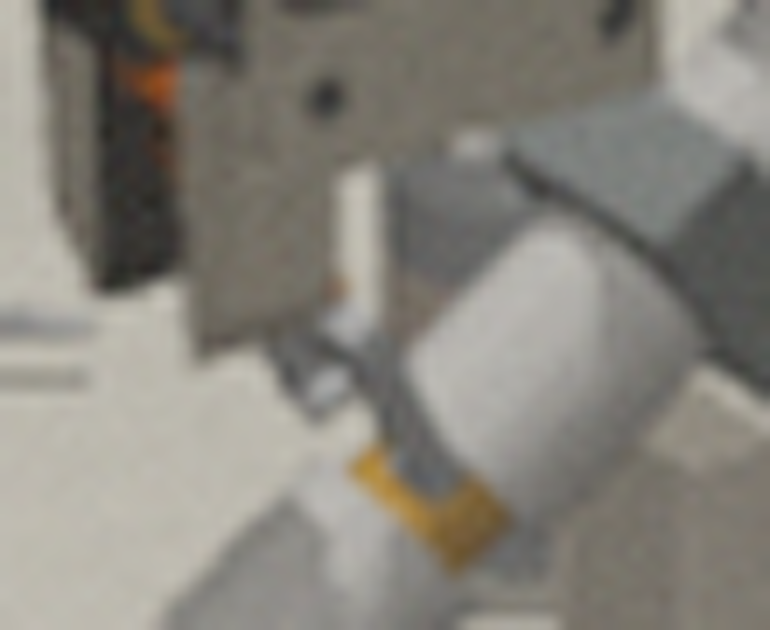

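```bash
cat > mod.py <<'E'
from ov import *
def model(s,name,seat,th,x0,y0,w,h,k,gx=71,clip=True):
    im=cv2.resize(s['pixels'][y0:y0+h,x0:x0+w,::-1],None,fx=k,fy=k,interpolation=2)
    def dr(pts,col,cl=False):
        q=[((proj(s,p)-[x0,y0]+.5)*k).astype(int) for p in pts]; cv2.polylines(im,[np.array(q)],cl,col,1)
    f=np.linspace(0,2*np.pi,40)
    for x,r,c in((gx-8,20,(0,0,255)),(gx+8,20,(0,0,255)),(gx-8,14,(255,0,255)),(gx+8,14,(255,0,255)),(0,20,(0,255,255)),(125,20,(0,255,255))):
        dr([BM+x*A+r*np.cos(a)*lat+r*np.sin(a)*N for a in f],c,True)
    if clip:
        t=np.radians(th); uz=-hv*np.sin(t)+zv*np.cos(t); ux=hv*np.cos(t)+zv*np.sin(t); S=BM+seat[0]*A+seat[1]*lat+seat[2]*N
        for x in(-4,4):
            for pr in ([(-26,-14),(-26,26),(26,26),(26,-14),(18,-14),(18,14),(-18,14),(-18,-14)],):
                dr([S+x*ux+y*lat+z*uz for y,z in pr],(0,255,0),True)
    cv2.imwrite('pics/'+name+'.png',im)
def seatnow(th,L=64.):
    t=np.radians(th);uz=-hv*np.sin(t)+zv*np.cos(t); q=get_obs()['tool_pos']+18.8*zv-BM-(L-14)*uz; return np.array([q@A,q@lat,q@N])
E
python3 - <<'E'
from mod import *
s=capture('side'); q=seatnow(34.3); print(q)
model(s,'z16',q,34.3,250,145,55,45,14)
s=dict(s); s['pixels']=cv2.imread('pics/side0.png')[:,:,::-1]
model(s,'z17',q,34.3,245,140,75,75,8,clip=False)
E
```

```text
[7.26092389e+01 2.04256133e-02 3.50553718e+01]
```

View pics/z16.png

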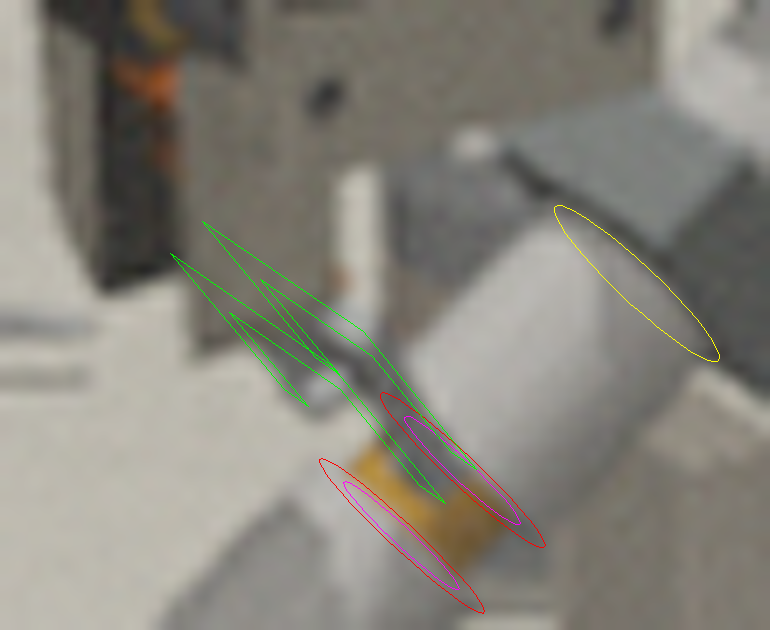

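View pics/z17.png

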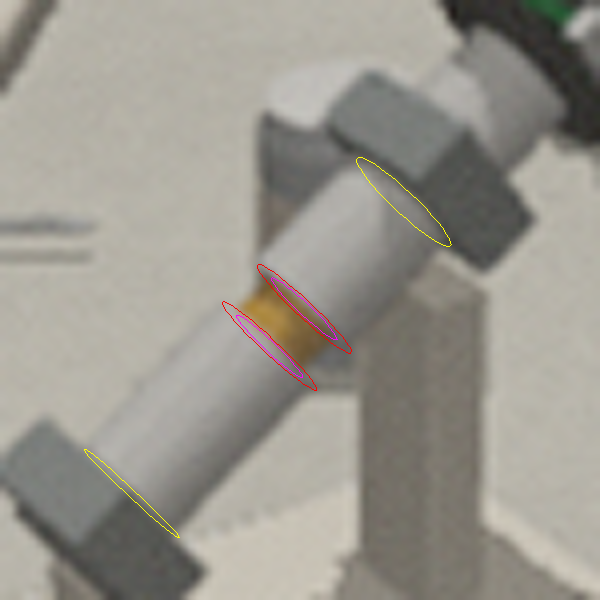

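The overlay shows the clip tilted about 34°, lined up with the spindle and above the brass groove (z16 px ~430,490). Pressing in along -z and feeling for the groove.

>>> send_rows(series="-1 0.07 -0.05 0 0;-1 0.14 -0.1 0 0;-1 0.19 -0.135 0 0;-1 0.19 -0.135 0 0")

```text
time: 16.15
tool_pos: [548.8, 123.4, 171.0]
tcp_rot: [0.71, 1.571, 2.767]
contact_force: [1.0, -0.0, -1.0]
grip_width: 25.7
```

Run:
```python
from mod import *
rep(); print(seatnow(34.3))
```

```text
t 16.15 tcp [548.8 123.4 171. ] F h,lat,z [ 0.9 -0.5 -1. ] M [0.03 0.04 0.  ] grip 25.7
[7.27863818e+01 1.22830994e-02 2.80316955e+01]
```

>>> send_rows(series="-1 0.055 -0.04 0 0;-1 0.08 -0.057 0 0;-1 0.08 -0.057 0 0")

```text
time: 16.52
tool_pos: [550.4, 124.1, 168.7]
tcp_rot: [0.545, 1.571, 2.602]
contact_force: [-0.3, -0.4, -0.4]
grip_width: 26.2
```

Run:
```python
from mod import *
rep(); print(seatnow(34.3))
```

```text
t 16.52 tcp [550.4 124.1 168.7] F h,lat,z [-0.5 -0.2 -0.4] M [ 0.05  0.02 -0.01] grip 26.2
[ 7.28490454e+01 -3.75749877e-02  2.51903090e+01]
```

>>> send_rows(series="-1 0.055 -0.038 0 0;-1 0.11 -0.076 0 0;-1 0.11 -0.076 0 0")

```text
time: 16.9
tool_pos: [552.0, 125.5, 165.7]
tcp_rot: [0.671, 1.57, 2.728]
contact_force: [-3.6, 0.4, 2.7]
grip_width: 25.8
```

Run:
```python
from mod import *
rep(); print(seatnow(34.3)); s=capture('side'); model(s,'z18',seatnow(34.3),34.3,245,140,75,75,8,gx=72.5)
overlay(s,'z19',[],x0=245,y0=140,w=75,h=75,k=8)
```

```text
t 16.9 tcp [552.  125.5 165.7] F h,lat,z [-3.   2.1  2.7] M [0.3  0.65 0.14] grip 25.8
[72.77714859  0.37935386 21.54134176]
```

View pics/z19.png

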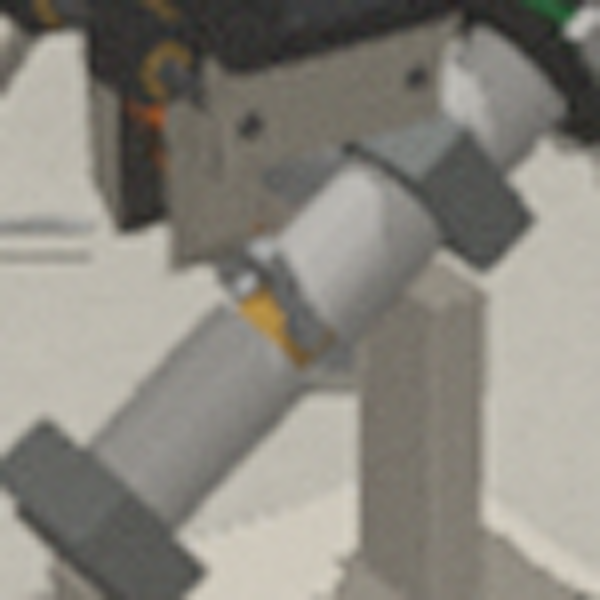

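>>> send_rows(series="-1 0.03 0.045 0 0;-1 0.03 0.045 0 0;-1 0.07 0.015 0 0;-1 0.085 0.005 0 0;-1 0.085 0.005 0 0")

```text
time: 17.58
tool_pos: [552.1, 125.0, 163.7]
tcp_rot: [-2.741, 1.57, -0.684]
contact_force: [-6.2, 0.7, 8.1]
grip_width: 25.8
```

Run:
```python
from mod import *
rep(); print(seatnow(34.3));
```

```text
t 17.57 tcp [552.1 125.  163.7] F h,lat,z [-5.2  3.5  8.1] M [0.23 0.92 0.06] grip 25.8
[71.55985945 -0.07336721 20.04439267]
```

>>> send_rows(series="-1 0.055 -0.038 0.03 0;-1 0.11 -0.076 0.03 0;-1 0.11 -0.076 0.03 0")

```text
time: 17.95
tool_pos: [554.0, 126.7, 159.8]
tcp_rot: [-2.824, 1.57, -0.767]
contact_force: [-2.2, -0.3, 4.8]
grip_width: 26.1
```

Run:
```python
from mod import *
rep(); print(seatnow(34.3));
```

```text
t 17.95 tcp [554.  126.7 159.8] F h,lat,z [-2.1  0.8  4.8] M [0.07 0.44 0.  ] grip 26.1
[71.3368835   0.51311572 15.43036474]
```

>>> send_rows(series="-1 0.055 -0.038 0 0;-1 0.11 -0.076 0 0;-1 0.16 -0.112 0 0;-1 0.16 -0.112 0 0")

```text
time: 18.45
tool_pos: [557.1, 128.6, 154.2]
tcp_rot: [-1.281, 1.57, 0.776]
contact_force: [-0.1, 0.6, -2.0]
grip_width: 25.8
```

Run:
```python
from mod import *
rep(); print(seatnow(34.3)); s=capture('side'); overlay(s,'z20',[],x0=245,y0=140,w=75,h=75,k=8)
```

```text
t 18.45 tcp [557.1 128.6 154.2] F h,lat,z [ 0.2  0.5 -2. ] M [ 0.15 -0.09  0.01] grip 25.8
[71.1767112   0.77352801  8.71649027]
```

View pics/z20.png

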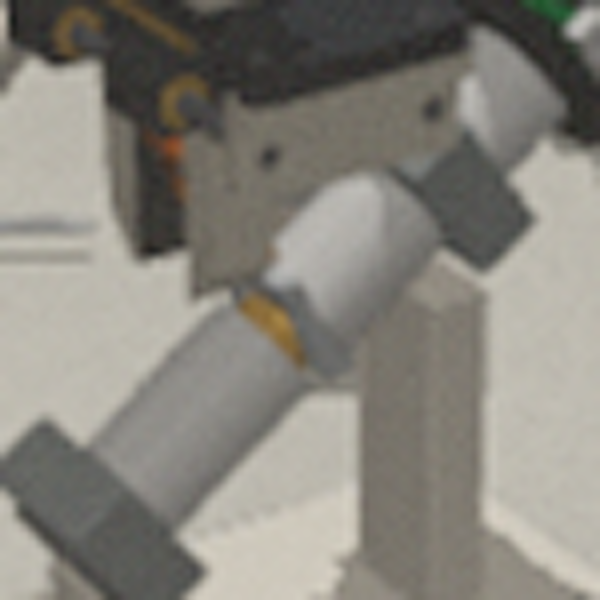

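>>> send_rows(series="-1 0.055 -0.038 0 0;-1 0.11 -0.076 0 0;-1 0.16 -0.112 0 0;-1 0.16 -0.112 0 0")

```text
time: 19.0
tool_pos: [559.5, 130.1, 149.6]
tcp_rot: [1.204, 1.57, -3.022]
contact_force: [-0.4, -0.8, -3.0]
grip_width: 26.1
```

Run:
```python
from mod import *
rep(); print(seatnow(34.3))
```

```text
t 19.0 tcp [559.5 130.1 149.6] F h,lat,z [-0.8 -0.5 -3. ] M [-0.02  0.17 -0.01] grip 26.1
[70.80069872  0.92442282  3.27326533]
```

>>> send_rows(series="-1 0.04 -0.028 0 0;-1 0.08 -0.056 0 0;-1 0.08 -0.056 0 0")

```text
time: 19.38
tool_pos: [559.9, 130.2, 149.2]
tcp_rot: [1.638, 1.568, -2.588]
contact_force: [-11.5, -3.7, 13.6]
grip_width: 26.1
```

Run:
```python
from mod import *
rep(); print(seatnow(34.3)); s=capture('side'); overlay(s,'z21',[],x0=245,y0=140,w=75,h=75,k=8)
```

```text
t 19.38 tcp [559.9 130.2 149.2] F h,lat,z [-11.9   2.1  13.6] M [-0.54  1.78  0.06] grip 26.1
[70.86287264  0.88801504  2.7527613 ]
```

View pics/z21.png

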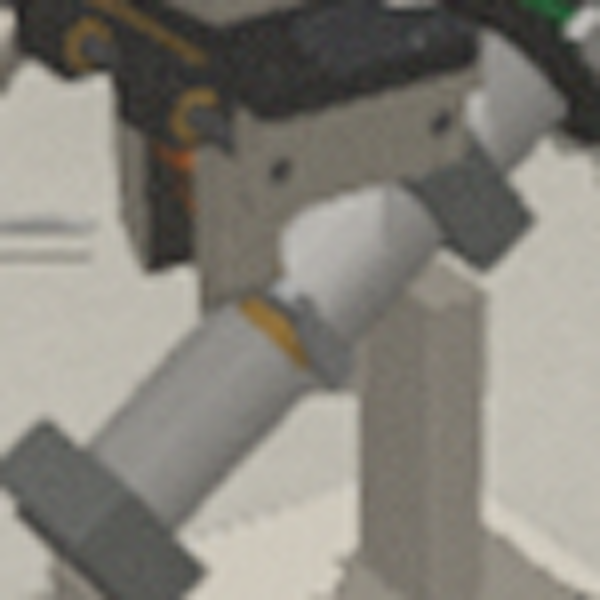

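>>> send_rows(series="-1 -0.04 0.028 0 0;-1 -0.04 0.028 0 0;0 -0.04 0.028 0 0;0 -0.04 0.028 0 0;0 -0.04 0.028 0 0;0 -0.04 0.028 0 0")

```text
time: 20.18
tool_pos: [560.6, 130.6, 148.7]
tcp_rot: [-1.269, 1.571, 0.788]
contact_force: [0.1, -0.1, -0.5]
grip_width: 45.7
```

Run:
```python
from mod import *
rep(); s=capture('side'); overlay(s,'z22',[],x0=245,y0=140,w=75,h=75,k=8)
```

```text
t 20.18 tcp [560.6 130.6 148.7] F h,lat,z [-0.  -0.1 -0.5] M [ 0.07  0.04 -0.05] grip 45.7
```

View pics/z22.png

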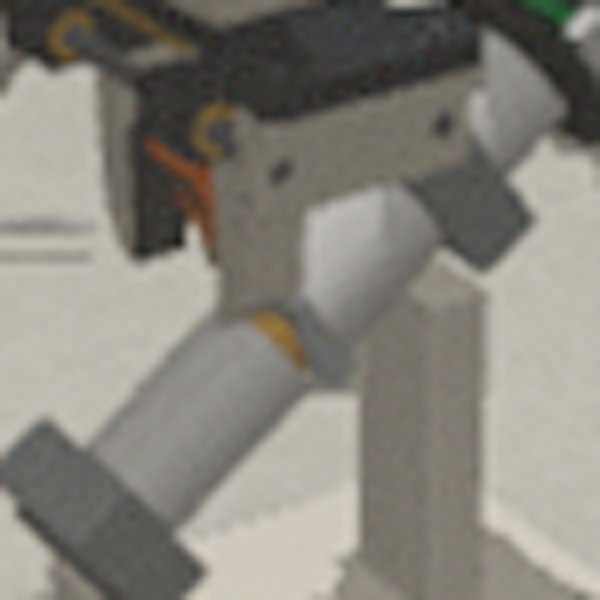

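>>> send_rows(series="0 -1 0 0 0;0 -2 0 0 0;0 -3.5 0.5 0 0;0 -5 1.5 0 0;0 -5.5 3 0 0;0 -5.5 5 0 0;0 -5.5 5 0 0;0 -5.5 5 0 0")

```text
time: 21.22
tool_pos: [428.4, 60.4, 314.4]
tcp_rot: [-1.938, 1.569, 0.118]
contact_force: [0.4, -0.2, -0.2]
grip_width: 45.8
```

Run:
```python
from mod import *
rep(); s=capture('side'); overlay(s,'z23',[],x0=225,y0=125,w=95,h=95,k=6)
model(s,'z24',[72.5,0,0],35,245,140,75,75,8,gx=72.5)
for t in ['clip_tab','clip_seat']: print(t,[(np.round(d['point'],1).tolist(),round(d['score'],2)) for d in place_of(s,t)])
c=capture('scene'); 
for t in ['clip_tab','clip_seat']: print(t,[(np.round(d['point'],1).tolist(),round(d['score'],2)) for d in place_of(c,t)])
q=proj(c,BM+71*A+40*N).astype(int); cv2.imwrite('pics/c23.png',cv2.resize(c['pixels'][q[1]-40:q[1]+40,q[0]-50:q[0]+50,::-1],None,fx=7,fy=7,interpolation=2))
print('model seat',BM+72*A,'tab',BM+72*A+53*N)
```

```text
t 21.23 tcp [428.4  60.4 314.4] F h,lat,z [ 0.2 -0.4 -0.2] M [0.05 0.03 0.05] grip 45.8
clip_tab [([490.4, -330.5, 64.8], 0.93), ([564.2, -121.5, 73.1], 0.92), ([575.8, -324.6, 66.9], 0.91), ([412.0, -248.6, 66.2], 0.85), ([566.0, 137.4, 172.4], 0.73)]
clip_seat [([412.9, -247.0, 18.0], 0.92), ([577.8, -328.8, 15.4], 0.75), ([489.6, -326.4, 16.1], 0.63), ([561.8, -126.5, 12.6], 0.62), ([585.8, 145.7, 127.6], 0.46)]
clip_tab [([557.9, -124.4, 65.0], 0.7), ([574.8, -330.2, 65.5], 0.66), ([490.6, -330.6, 63.1], 0.63), ([412.4, -246.1, 71.5], 0.53), ([564.7, 134.2, 176.2], 0.5)]
clip_seat [([573.9, -329.5, 18.8], 0.72), ([491.2, -332.7, 13.7], 0.7), ([410.4, -247.6, 12.6], 0.58), ([560.6, -123.9, 12.6], 0.47)]
model seat [587.41965561 143.74178828 125.06218793] tab [560.53621826 129.54976569 168.47724627]
```

View pics/z23.png

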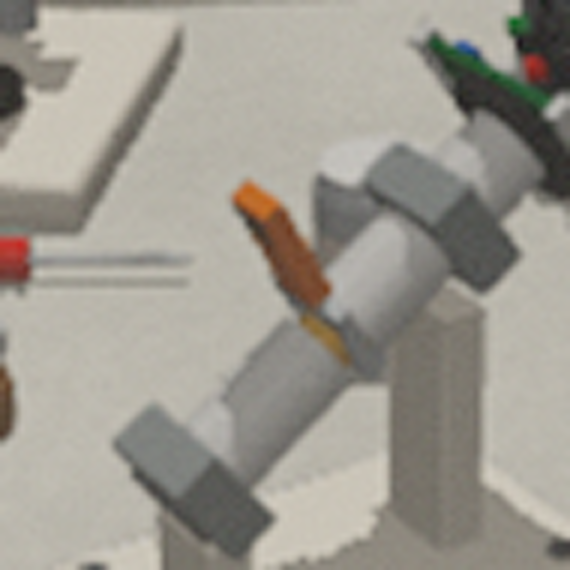

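View pics/z24.png

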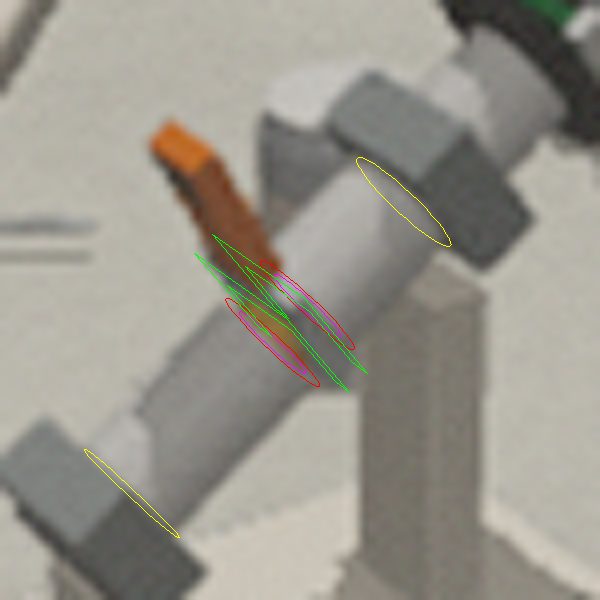

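View pics/c23.png

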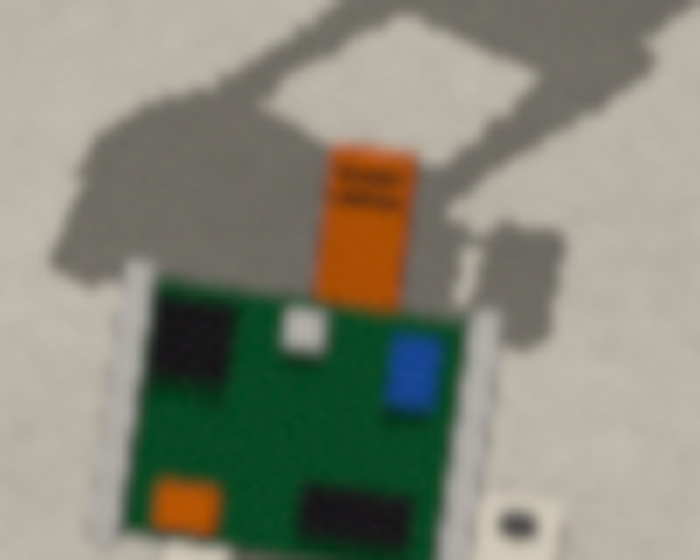

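```bash
cat > ft.py <<'E'
from mod import *
from scipy.optimize import minimize
def omask(p,c,r=35):
    q=proj(p,c).astype(int); hsv=cv2.cvtColor(p['pixels'],cv2.COLOR_RGB2HSV)
    m=((hsv[...,0]>2)&(hsv[...,0]<16)&(hsv[...,1]>125)&(hsv[...,2]>60))
    o=np.zeros_like(m); o[q[1]-r:q[1]+r,q[0]-r:q[0]+r]=m[q[1]-r:q[1]+r,q[0]-r:q[0]+r]
    k,l,st,_=cv2.connectedComponentsWithStats(o.astype(np.uint8))
    # component nearest centre
    best=min(range(1,k),key=lambda i:(np.hypot(*(_[i]-q)) if st[i,4]>25 else 1e9)); return l==best
def rend(p,S,th,shape,k=6,x0=0,y0=0):
    t=np.radians(th); uz=-hv*np.sin(t)+zv*np.cos(t); ux=hv*np.cos(t)+zv*np.sin(t)
    pts=np.array([(proj(p,S+a*ux+b*lat+c*uz)-[x0,y0]+.5)*k for a in(-6,6) for b in(-13,13) for c in(26,80)],np.float32)
    im=np.zeros((shape[0]*k,shape[1]*k),np.uint8); cv2.fillConvexPoly(im,np.round(cv2.convexHull(pts)*16).astype(np.int32),255,shift=4)
    return cv2.resize(im,(shape[1],shape[0]),interpolation=cv2.INTER_AREA)/255.
E
python3 - <<'E'
from ft import *
s=capture('side'); pickle.dump(s,open('s25.pkl','wb'))
c=capture('scene'); pickle.dump(c,open('c25.pkl','wb'))
cen=BM+72*A+53*N
m=omask(s,cen); ys,xs=np.where(m); print(m.sum(),xs.min(),xs.max(),ys.min(),ys.max())
x0,y0=xs.min()-8,ys.min()-8; w,h=xs.max()-x0+9,ys.max()-y0+9
M=m[y0:y0+h,x0:x0+w].astype(float); M=cv2.GaussianBlur(M,(0,0),.7)
mc=omask(c,cen); yc,xc=np.where(mc); print(mc.sum(),xc.min(),xc.max(),yc.min(),yc.max())
X0,Y0=xc.min()-8,yc.min()-8;W=xc.max()-X0+9;H=yc.max()-Y0-2
MC=cv2.GaussianBlur(mc[Y0:Y0+H,X0:X0+W].astype(float),(0,0),.7)
def cost(q,th):
    S=BM+q[0]*A+q[1]*lat+q[2]*N
    a=((cv2.GaussianBlur(rend(s,S,th,(h,w),x0=x0,y0=y0),(0,0),.7)-M)**2).sum()
    b=((cv2.GaussianBlur(rend(c,S,th,(H,W),x0=X0,y0=Y0),(0,0),.7)-MC)**2).sum()
    return a+b+ (q[1]/3)**2*.5
for th in range(20,46,3):
    best=min((minimize(cost,[72,0,z],args=(th,),method='Nelder-Mead',options=dict(initial_simplex=[[72,0,z],[75,0,z],[72,3,z],[72,0,z+3]],maxiter=150)) for z in(0,4)),key=lambda r:r.fun)
    print(th,best.x.round(1),round(best.fun,2))
E
```

```text
109 264 279 156 175
277 316 329 191 213
20 [65.5  0.4  1.2] 49.13
23 [68.5  0.4  1. ] 40.74
26 [70.9  0.2  0.9] 34.02
29 [73.7  0.3  0.4] 28.97
32 [76.7  0.2  0.4] 27.62
35 [79.5  0.4  0.3] 30.81
38 [82.3  0.2  0.4] 37.21
41 [85.1  0.2  0.1] 47.09
44 [88.3  0.1  0.6] 59.41
```

Run:
```python
from ft import *
s=pickle.load(open('s25.pkl','rb'))
for th in (24,27,30,33,36,39):
    t=np.radians(th); uz=-hv*np.sin(t)+zv*np.cos(t); ux=hv*np.cos(t)+zv*np.sin(t)
    S=BM+72*A+(-13)*lat; a=proj(s,S+80*uz+6*ux);b=proj(s,S+26*uz+6*ux); d=b-a; print(th,d.round(2),round(d[0]/d[1],3))
a,b=proj(s,BM+0*A-20*lat),proj(s,BM+125*A-20*lat); print((b-a),(b-a)[0]/(b-a)[1])
im=cv2.resize(s['pixels'][148:182,254:290,::-1],None,fx=20,fy=20,interpolation=cv2.INTER_CUBIC)[:600]; cv2.imwrite('pics/z26.png',im)
```

```text
24 [ 7.97 16.24] 0.491
27 [ 8.89 15.5 ] 0.574
30 [ 9.79 14.72] 0.665
33 [10.66 13.89] 0.768
36 [11.51 13.02] 0.884
39 [12.32 12.11] 1.017
[ 34.39868164 -36.94600842] -0.931052720181094
```

View pics/z26.png

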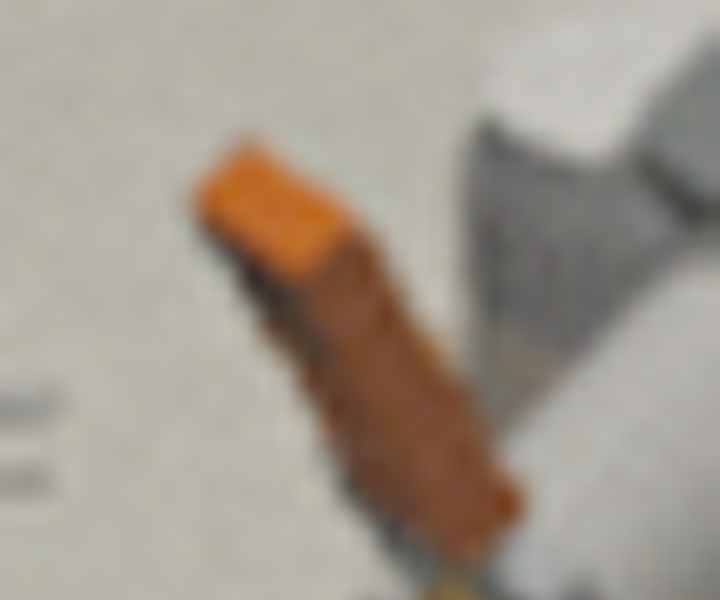

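The side view shows the clip on, with its mouth centre about 0.4 mm from the axis in z. The tab edges in z26 ((362,225) to (525,500)) give a tilt of only about 27.5°, and 27 to 43° is allowed. That is too close to the limit, so I'll nudge the tab from the uphill side with closed fingers.

Run:
```python
from mod import *
S=BM+72.5*A; print(S)
for h,v in ((15,130),(-2,110),(-2,55),(-13,55),(-22,55)): print(h,v,delta(S+h*hv+v*zv,HD+np.pi/2))
```

```text
[587.78185869 143.93299874 125.34897615]
15 130 ([1.935, -6.501, -0.032], array([ 1.000e-02, -3.599e+01]))
-2 110 ([2.602, -5.934, -0.032], array([ 1.000e-02, -3.599e+01]))
-2 55 ([4.436, -5.935, -0.033], array([ 1.000e-02, -3.599e+01]))
-13 55 ([4.436, -5.568, -0.032], array([ 1.000e-02, -3.599e+01]))
-22 55 ([4.436, -5.268, -0.032], array([ 1.000e-02, -3.599e+01]))
```

>>> send_rows(series="-1 0 -2 0 0;-1 0 -4 0 0;-1 0 -5.93 -0.03 0;-1 1 -5.93 -0.03 0;-1 2.5 -5.93 -0.03 0;-1 3.4 -5.93 -0.03 0;-1 3.4 -5.93 -0.03 0;-1 3.4 -5.93 -0.03 0")

```text
time: 22.62
tool_pos: [586.4, 142.9, 213.1]
tcp_rot: [-1.908, 1.569, 0.149]
contact_force: [0.2, -0.2, 0.8]
grip_width: 0.4
```

Run:
```python
from mod import *
rep(); s=capture('side'); overlay(s,'z27',[],x0=225,y0=105,w=110,h=100,k=6)
S=BM+72.5*A
for h,v in ((-2,55),(-13,55),(-22,55)): print(h,v,delta(S+h*hv+v*zv,HD+np.pi/2))
```

```text
t 22.62 tcp [586.4 142.9 213.1] F h,lat,z [ 0.  -0.2  0.8] M [ 0.02 -0.   -0.03] grip 0.4
-2 55 ([1.107, 0.018, 0.012], array([ 1.000e-02, -3.599e+01]))
-13 55 ([1.106, 0.384, 0.012], array([ 1.000e-02, -3.599e+01]))
-22 55 ([1.105, 0.684, 0.012], array([ 1.000e-02, -3.599e+01]))
```

View pics/z27.png

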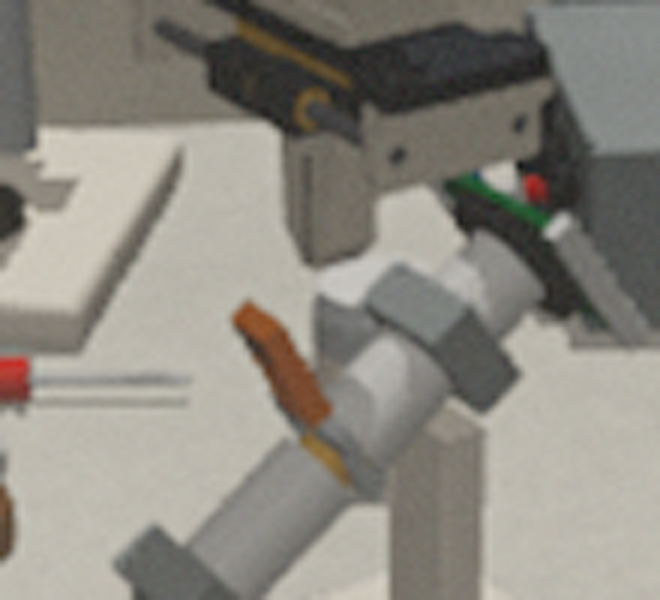

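>>> send_rows(series="-1 0.6 0 0 0;-1 1.1 0 0 0;-1 1.1 0 0 0;-1 1.1 0.2 0 0;-1 1.1 0.35 0 0;-1 1.1 0.35 0 0")

```text
time: 23.42
tool_pos: [576.2, 137.7, 179.4]
tcp_rot: [-1.898, 1.57, 0.159]
contact_force: [0.1, -0.6, 0.1]
grip_width: 0.3
```

>>> send_rows(series="-1 0 0.07 0 0;-1 0 0.14 0 0;-1 0 0.14 0 0")

```text
time: 23.8
tool_pos: [572.5, 135.8, 178.8]
tcp_rot: [0.097, 1.571, 2.154]
contact_force: [0.4, 0.3, -0.3]
grip_width: 0.7
```

Run:
```python
from mod import *
rep(); s=capture('side'); overlay(s,'z28',[],x0=225,y0=105,w=110,h=100,k=6)
S=BM+72.5*A
for h,v in ((-22,55),): print(h,v,delta(S+h*hv+v*zv,HD+np.pi/2))
```

```text
t 23.8 tcp [572.5 135.8 178.8] F h,lat,z [ 0.5  0.1 -0.3] M [ 0.02  0.09 -0.03] grip 0.7
-22 55 ([-0.051, 0.161, 0.001], array([  0., -36.]))
```

View pics/z28.png

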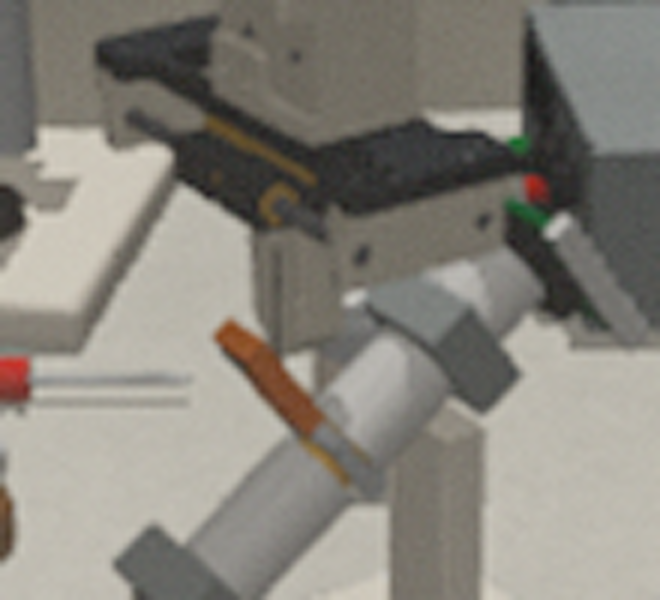

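>>> send_rows(series="-1 0 -0.3 0 0;-1 0 -0.5 0 0;-1 -1 -0.5 0 0;-1 -2.5 -0.5 0 0;-1 -3.5 -0.5 0 0;-1 -3.5 -0.5 0 0")

```text
time: 24.6
tool_pos: [587.3, 143.3, 286.3]
tcp_rot: [-1.928, 1.565, 0.129]
contact_force: [0.2, 0.1, -1.3]
grip_width: 0.3
```

Run:
```python
from ft import *
rep()
s=capture('side'); pickle.dump(s,open('s29.pkl','wb'))
im=cv2.resize(s['pixels'][148:182,254:290,::-1],None,fx=20,fy=20,interpolation=cv2.INTER_CUBIC)[:600]; cv2.imwrite('pics/z29.png',im)
for o in ('s25','s29'):
    p=pickle.load(open(o+'.pkl','rb'))
    q=proj(p,BM+72*A+53*N).astype(int);hsv=cv2.cvtColor(p['pixels'],cv2.COLOR_RGB2HSV)
    m=((hsv[...,0]>2)&(hsv[...,0]<16)&(hsv[...,1]>110)&(hsv[...,2]>50)); m[:, :q[0]-15]=0;m[:,q[0]+15:]=0;m[:q[1]-18]=0;m[q[1]+18:]=0
    pts=np.argwhere(m)[:,::-1].astype(np.float32); l=cv2.fitLine(pts,cv2.DIST_HUBER,0,.01,.01).ravel(); print(o,len(pts),l[0]/l[1])
```

```text
t 24.6 tcp [587.3 143.3 286.3] F h,lat,z [ 0.2 -0.  -1.3] M [ 0.09  0.02 -0.01] grip 0.3
s25 120 0.63649786
s29 111 0.8991932
```

View pics/z29.png

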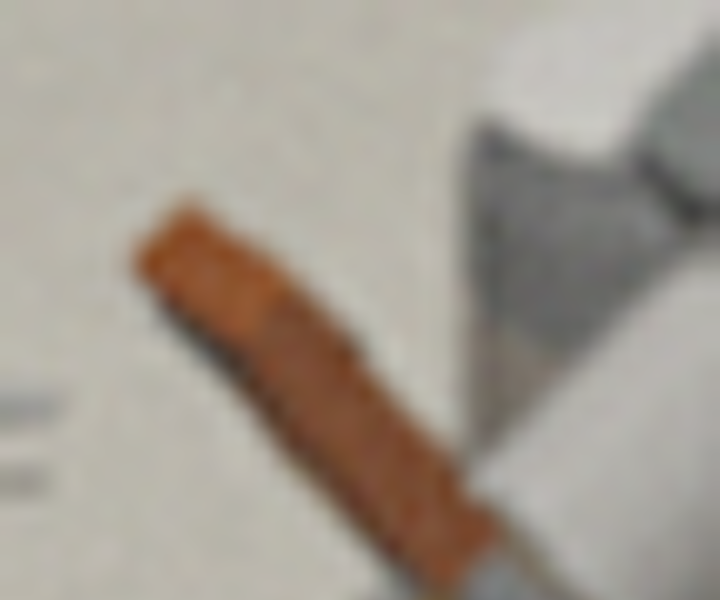

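Run:
```python
from ft import *
s=pickle.load(open('s29.pkl','rb'))
overlay(s,'z30',[],x0=245,y0=135,w=60,h=60,k=10)
c=capture('scene'); q=proj(c,BM+71*A+40*N).astype(int); cv2.imwrite('pics/c30.png',cv2.resize(c['pixels'][q[1]-40:q[1]+40,q[0]-50:q[0]+50,::-1],None,fx=7,fy=7,interpolation=2))
cen=BM+72*A+53*N
m=omask(s,cen); ys,xs=np.where(m)
x0,y0=xs.min()-8,ys.min()-8; w,h=xs.max()-x0+9,ys.max()-y0+9
M=cv2.GaussianBlur(m[y0:y0+h,x0:x0+w].astype(float),(0,0),.7)
def cost(q,th):
    S=BM+q[0]*A+q[2]*N*0+q[1]*N
    return ((cv2.GaussianBlur(rend(s,S,th,(h,w),x0=x0,y0=y0),(0,0),.7)-M)**2).sum()
for th in range(26,45,3):
    r=minimize(lambda q:cost([q[0],q[1],0],th),[72,0],method='Nelder-Mead',options=dict(initial_simplex=[[72,0],[75,0],[72,3]],maxiter=120)); print(th,r.x.round(1),round(r.fun,2))
print([(t,[(np.round(d['point'],0).tolist(),round(d['score'],2)) for d in place_of(s,t)][:2]) for t in('card_a_center','rack')])
```

```text
26 [63.7  2.7] 44.57
29 [65.8  0.6] 34.52
32 [68.8  1.6] 25.5
35 [71.5  2. ] 19.67
38 [74.4  2.8] 17.45
41 [77.1  2. ] 19.37
44 [79.7  2.5] 25.92
[('card_a_center', [([514.0, -221.0, 43.0], 0.61)]), ('rack', [([556.0, -224.0, 5.0], 0.67)])]
```

View pics/z30.png

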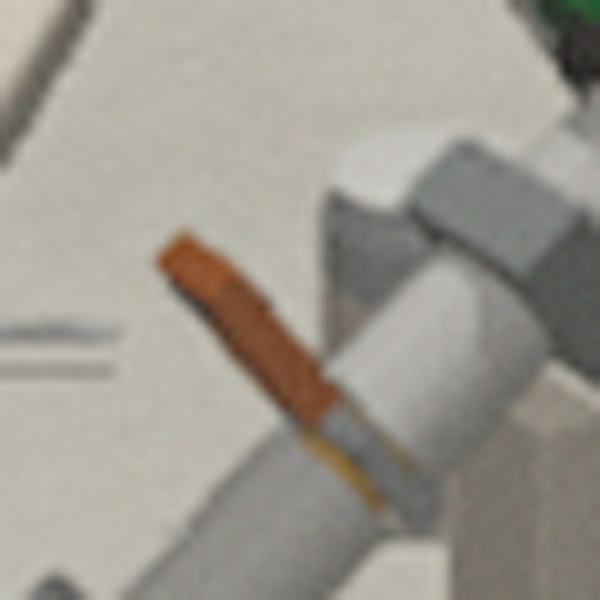

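View pics/c30.png

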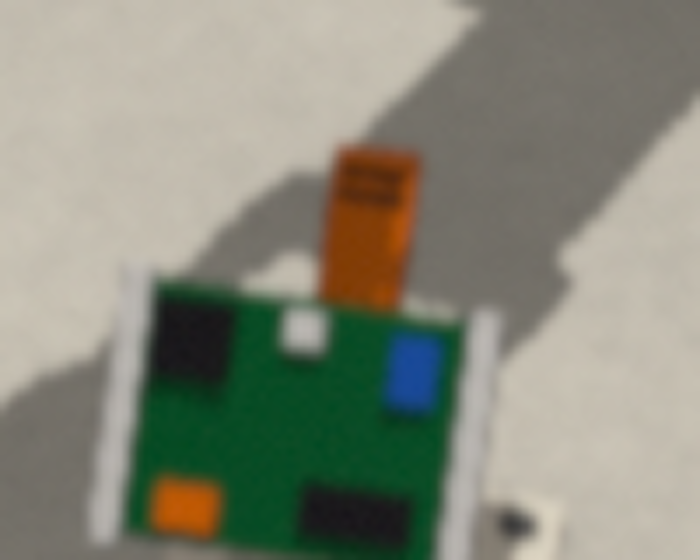

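The jaw now lies parallel to the groove edges, with a thin brass strip showing on each side (z30 px 340,470 and 400,460). The tilt is about 34 to 36°, and the arm is clear of everything. Handing in.

Run:
```python
from h import *
rep(); print(close_job()); rep()
```

```text
t 24.8 tcp [585.4 142.9 282. ] F h,lat,z [-0.3  0.1 -0.4] M [ 0.08 -0.   -0.01] grip 0.0
the job is handed in; nothing more can be done
None
the job is handed in; nothing more can be done
```

The orange clip is snapped into the spindle's groove and let go. I handed the job in at about 24.8 s, and no verdict is reported.

**What I did:**
- **Tilt:** I took the clip from the middle rack slot, gripping the tab across its width. The tool can't tilt, so I pivoted the clip between the pads by pushing its jaws against the lower bearing block, at about 7 N.
- **Press:** The groove sits about 71–73 mm along x. I felt it when the clip went below 28 mm with no contact. Pressing in took about 10 N, then the clip pulled itself in by a few newtons and stopped hard at about 18 N.
- **Correction:** After I let go, the clip's tilt measured only about 27.5°, against the spindle's 35° and a limit of 8° off. I pushed the tab with closed fingers to straighten it.

**Last checks:**
- **Tilt:** It now reads about 34–35° from the tab edges. A fit of the tab outline was best near 37–38°. Both are within the limit, and the jaw looks parallel to the groove edges, with brass showing on both sides.
- **Height above the axis:** The estimates disagree a little. Two views gave about 0.4 mm before the nudge, the side view alone about 2 mm after it, and the arm position at the hard stop about 1–3 mm. The limit is 3 mm. I judged the clip home from the pull-in and the hard stop.
- **Surroundings:** The one board module I rechecked and the rack read as they did at the start. I did not recheck the other module, the bottle, the jar or the can by measurement; no move was planned through them.

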